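Load the leak-test chamber from the storage carousel

ROBOT

A 6-joint arm with a two-finger parallel gripper is mounted at the origin on the work surface. World frame = base frame: x ahead of the robot, y to its left, z up, the work surface at z = 0. Lengths are in m, angles in rad, forces in N, time in s.
With the tool pointing down it reaches from about 0.375 to 0.9 m from the base axis. Payload 3.1 kg.
Tool frame: the origin (TCP) lies midway between the tips of the shut fingers; the grasp point (between the pads) lies 19 mm behind it; z points along the fingers, y is the line along which they close (so a half turn about z gives the same grasp; the last joint's range is limited). The gripper opens to 85 mm and grips with 20 to 120 N. Pads are 22 mm wide; open, the fingers measure 114 mm over their backs; the gripper's body (76 mm by 85 mm) begins 54 mm behind the grasp point. The pads swing forward as they close: fully open they stand 13 mm farther back than shut.
Start: joints at [1.167, 0.527, 1.433, -0, 1.181, -0.178], TCP at [0.14, 0.609, 0.206] pointing down, gripper open.
Joint ranges: [-3.08, 3.08], [-0.75, 2.2], [0.22, 2.44], [-1.43, 4.57], [0, 2.65], [-2.85, 2.85]. Speed limits (rad/s): [2.79, 2.79, 3.14, 3.14, 3.14, 3.14].

INTERFACE

Orientations are given as a unit quaternion [x, y, z, w].
In Python, from station import manip gives the robot as it stands. The module is installed in compiled form; this text tells all that it offers.
- The arm moves only by the tool apply_moves, never from a script. Its arguments are lists of equal length, an entry for each row: "claw": the gripper's target within -1 to 1 (fully open at 1, half-way at 0, shut at -1); "travel": the shift along the tool's x, y, z scaled (see below), a list of three; "turn": the turn, a rotation vector about the tool's x, y, z scaled (see below), a list of three. In form: {"claw": [claw, ...], "travel": [[dx, dy, dz], ...], "turn": [[rx, ry, rz], ...]}. A call has 1 to 5 rows; each row is the pose to reach, as a shift and turn from the pose commanded when the call began, along the tool's axes at that moment, turning the shorter way round; what a row does not reach only later rows make up. The controller multiplies each number of a shift by 800 mm and each number of a turn by 180 degrees. A row lasts 1/12 s, in which the tool goes at most 41.7 mm and 7.16 degrees, less where a joint would pass 70% of its speed; a pose out of reach is approached as far as the arm can. A call with a number of a shift or a turn outside -1 to 1 is refused whole. A call with a gripper value outside its range is refused whole. The fingers move at their own pace and stop on an object; "newtons" is the grip in N (left out, the last holds). Time passes only in rows, so rows that repeat a pose let the fingers close. It gives the time, the measured TCP pose, the force, the opening and the grip force at its end, in the units of the state.
- manip.sense(): the state, without advancing time (a new reading comes with each control period).
- manip.snapshot(name): name is "scene" or "top" or "wrist"; returns a dict with "pixels" (400x640x3 uint8, red, green, blue), "depth" (400x640 float32, m along the optical axis (not along the pixel's ray), 0 where there is no reading), "intrinsics" (3x3 intrinsics, pixels), "R" (3x3) and "t" (3): a world point X has camera coordinates R X + t. Camera axes: x right, y down, z forward; pixel columns grow to the right and rows downward; lengths in m; the calibration is good to about 2 mm. A picture is of the moment at which its call begins.
- manip.sign_off(): hands the job in; it is judged then, once.
The state is a dict: "t": time; "q": joint angles; "qd": joint speeds; "tau": joint torques, N m; "tcp_pos": TCP position; "tool_rot": TCP orientation; "force": force on the tool from outside, world axes, zero at the start; "ft_torque": the same for the moment, N m; "finger_gap": opening from 0.0 (shut) to 1.0 (fully open); "gripper_force": force on a finger pad.
Only numpy, scipy, OpenCV 4.12 (cv2) and the standard library are available. Lean on these libraries where they do the work, as an engineer would, in place of code of your own. Each camera call takes 0.05 s, during which the arm holds its last target. There are 200 camera calls.

TASK

Unlatch the leak-test chamber, pull out its drawer and load it with every steel canister from the storage carousel: turn the carousel steadily by its handle to bring each canister into the opening of the clear hood, lift it out and stand it upright in a drawer compartment of its own. Leave the black sample box and the amber jar standing in the carousel, and do not disturb the other things on the bench. When all the canisters are in, push the drawer fully home and then turn the latch knob clockwise again until it clicks past its detent and stays there.

Things in the scene. Friction and masses are not known exactly. Their poses are not given: they have to be found in the camera images.
- cabinet: the storage carousel's fixed cabinet, 330 x 330 mm and 129 mm high; origin at the centre of its underside, on the vertical turning axis; its front faces its own -x. Clear hood all round (roof from 124 to 129 mm up), but for a channel along its x axis, 68 mm to each side of it, open at the top from the front to 77 mm behind the axis and open at the front above a sill 55 mm high.
- opening (a point): fixed point in the middle of the hood's opening, 109 mm straight ahead of the turning axis and 72 mm above the bench; axes as the cabinet's. A canister here can be lifted out; those in other bays stand under the roof.
- platter: the turning plate of the carousel; origin on the turning axis at bench height. Its upper face is 30 mm up. A drum 132 mm in diameter, its top 60 mm up, stands at its centre. Round it lie six bays 60 degrees apart, between radial fins and inside a rim, all with tops 55 mm up; bay centres are 109 mm from the axis at 0, 60, 120.. degrees from its x axis. Things stand loose in the bays, 90 to 126 mm from the axis.
- hub_grip (a point): middle of the carousel's handle, a black upright bar 76 mm long (along this point's x axis), 16 mm thick and 42 mm high, its top 130 mm above the bench; this point is 114 mm up on the turning axis. It turns with the carousel, either way, without stops; friction (0.12 N m) holds it where it is left. Jerky turning rocks the things in it.
- can0_mid (a point): a plain steel canister, an upright round cylinder 48 mm in diameter and 84 mm tall, 0.2 to 0.33 kg, weighted low, with a grooved screw cap as wide as its body; this point is its centre, 42 mm above its underside, z along its axis. At the start it stands in one of the six bays of the carousel. None if absent.
- can1_mid (a point): a plain steel canister, an upright round cylinder 48 mm in diameter and 84 mm tall, 0.2 to 0.33 kg, weighted low, with a grooved screw cap as wide as its body; this point is its centre, 42 mm above its underside, z along its axis. At the start it stands in one of the six bays of the carousel. None if absent.
- can2_mid (a point): a plain steel canister, an upright round cylinder 48 mm in diameter and 84 mm tall, 0.2 to 0.33 kg, weighted low, with a grooved screw cap as wide as its body; this point is its centre, 42 mm above its underside, z along its axis. At the start it stands in one of the six bays of the carousel. None if absent.
- sample_box: a square plastic box with a grey lid, 52 x 52 x 59 mm, standing in the carousel; origin at the centre of its underside. Not to be taken.
- vial: an amber glass jar with a white cap, 50 mm in diameter and 60 mm tall, standing in the carousel; origin at the centre of its underside. Not to be taken.
- chamber: the leak-test chamber, a white box 264 mm wide (y), 212 mm deep and 130 mm high, with a drawer in its front, which faces its own -x; origin on its underside, 20 mm behind its front face, in the middle of its width. A gauge and pipes stand on the rear half of its roof, up to 0.28 m.
- drawer (a joint): how far the drawer is out, in m: 0 fully home, 0.14 at the stop; it slides along the chamber's -x with 2.5 N friction and stays where it is left. Home and latched at the start; the latch blocks it until opened. Its front plate is 236 mm wide and reaches 124 mm above the bench.
- drawer_handle (a point): middle of the drawer's handle, a round steel bar 110 mm long along the chamber's y axis, 11 mm thick, 35 mm in front of the drawer's front plate and 100 mm above the bench; moves with the drawer
- tray (a point): centre of the floor of the drawer's tray, 16 mm above the bench; axes as the chamber's; moves with the drawer. The tray holds three compartments side by side along y.
- slot0 (a point): centre of the floor of the drawer's right-hand (the chamber's -y side) compartment (72 x 72 mm inside, 35 mm high dividers 4 mm thick, no lid); axes as the chamber's; moves with the drawer
- slot1 (a point): centre of the floor of the drawer's middle compartment (72 x 72 mm inside, 35 mm high dividers 4 mm thick, no lid); axes as the chamber's; moves with the drawer
- slot2 (a point): centre of the floor of the drawer's left-hand (the chamber's +y side) compartment (72 x 72 mm inside, 35 mm high dividers 4 mm thick, no lid); axes as the chamber's; moves with the drawer
- latch (a joint): angle of the swing latch at the chamber's front right (-y) edge, rad: about 1.6 (a stop) is latched, its arm across the drawer's front plate, as at the start; 0 (a stop) is open, the arm pointing away from the chamber; it grows clockwise seen from above. Below 0.3 the arm clears the drawer. Between 0.6 and 1.6 a spring ball resists with up to 0.25 N m and clicks over a hump at 1.15, snapping on to either side.
- latch_grip (a point): middle of the latch's knob, a black upright bar 64 mm long (along this point's x axis), 16 mm thick and 36 mm high on a vertical shaft; this point is on the turning axis, 164 mm above the bench, and the bar reaches from 145 to 181 mm. The arm points to this point's -x.
- beaker: a small glass beaker, 66 mm wide and 75 mm tall, on the bench; a bystander
- driver: a screwdriver 170 mm long lying on the bench; a bystander
- parts_tray: a black tray 110 x 160 x 30 mm on the bench; a bystander
- solvent: a white bottle 64 mm wide and 160 mm tall on the bench; a bystander
- loupe: a black eyepiece loupe 52 mm wide and 48 mm tall on the bench; a bystander

How it is judged:
On the way, in this order (a step that is already met when the one before it is completed fails the run):
1. every canister stands upright in the drawer, let go (x of can0_mid in the frame of tray between -0.036 and 0.036 m and y of can0_mid in the frame of tray between -0.114 and 0.114 m and z of can0_mid in the frame of tray between 0.036 and 0.048 m and angle between each of can0_mid, can1_mid, can2_mid's own z axis and vertical below 0.12 rad and x of can1_mid in the frame of tray between -0.036 and 0.036 m and y of can1_mid in the frame of tray between -0.114 and 0.114 m and z of can1_mid in the frame of tray between 0.036 and 0.048 m and x of can2_mid in the frame of tray between -0.036 and 0.036 m and y of can2_mid in the frame of tray between -0.114 and 0.114 m and z of can2_mid in the frame of tray between 0.036 and 0.048 m and contact force between each of can0, can1, can2 and the fingers below 0.5 N), for 0.3 s.
2. the drawer is fully home with the canisters in it (value of joint drawer below 0.004 m and x of can0_mid in the frame of tray between -0.036 and 0.036 m and y of can0_mid in the frame of tray between -0.114 and 0.114 m and z of can0_mid in the frame of tray between 0.036 and 0.048 m and angle between each of can0_mid, can1_mid, can2_mid's own z axis and vertical below 0.12 rad and x of can1_mid in the frame of tray between -0.036 and 0.036 m and y of can1_mid in the frame of tray between -0.114 and 0.114 m and z of can1_mid in the frame of tray between 0.036 and 0.048 m and x of can2_mid in the frame of tray between -0.036 and 0.036 m and y of can2_mid in the frame of tray between -0.114 and 0.114 m and z of can2_mid in the frame of tray between 0.036 and 0.048 m), for 0.2 s.
3. the latch has been turned past its click (value of joint latch above 1.4 rad and value of joint drawer below 0.004 m), for 0.2 s.
At the end, for the whole second after the job is handed in: every canister present stands upright (within 7 degrees) on the floor of the drawer, one to a compartment; the drawer is home within 4 mm and the latch is past its click (beyond 1.4 rad); the sample box and the amber jar stand upright in the carousel; everything is at rest (all of step 3 and x of can0_mid in the frame of tray between -0.036 and 0.036 m and y of can0_mid in the frame of tray between -0.114 and 0.114 m and z of can0_mid in the frame of tray between 0.036 and 0.048 m and angle between each of can0_mid, can1_mid, can2_mid's own z axis and vertical below 0.12 rad and x of can1_mid in the frame of tray between -0.036 and 0.036 m and y of can1_mid in the frame of tray between -0.114 and 0.114 m and z of can1_mid in the frame of tray between 0.036 and 0.048 m and x of can2_mid in the frame of tray between -0.036 and 0.036 m and y of can2_mid in the frame of tray between -0.114 and 0.114 m and z of can2_mid in the frame of tray between 0.036 and 0.048 m and horizontal distance between each of sample_box, vial and hub_grip below 0.15 m and angle between each of sample_box, vial's own z axis and vertical below 0.25 rad and linear speed of each of can0, can1, can2 below 0.03 m/s); the robot touches nothing.
It fails at once if the sample box or the amber jar is taken out of the carousel or knocked over (horizontal distance between any of sample_box, vial and hub_grip above 0.16 m or height (world z) of any of sample_box, vial above 0.09 m or angle between any of sample_box, vial's own z axis and vertical above 0.6 rad).
It fails at once if another thing on the bench is pushed more than 3 cm (distance of any of beaker, driver, parts_tray, solvent, loupe from where it was at the start of the episode above 0.03 m).
Of can0, can1, can2 only 2 to 3 are there at a start; the rules pass over those that are not, and their reading is None.
At some moment in a run one of can0, can1, can2 may be knocked a few centimetres aside while the robot is not near it.
It also fails if it takes over 210 s, if anything falls off the work surface, if the arm or the gripper's body presses on something with over 40 N, if the wrist force passes 120 N, or if a joint passes its speed limit or range.

## Working session

There is one attempt and no reset: what is moved stays moved. The work goes in short steps, Python scripts to look and compute and a tool call to move; the robot and the scene stay as the last step left them, time stands still between calls to the robot, and variables do not carry over. Pictures are saved under pics/ and viewed, at most 14 in all, crops included, and the job is handed in when it is done.

Besides the shell and the picture viewer there is one more tool, called after "Request:" as name(argument=value, ...) on one line, values as JSON. apply_moves: Moves the arm, as the interface text tells. Shifts and turns lie within -1 to 1; 1 stands for 800 mm of shift or 180 degrees of turn. Its arguments: {"type":"object","properties":{"claw":{"type":"array","items":{"type":"number"}},"travel":{"type":"array","items":{"type":"array","items":{"type":"number"}}},"turn":{"type":"array","items":{"type":"array","items":{"type":"number"}}},"newtons":{"type":"number"}},"required":["claw","travel","turn"]}

```bash
mkdir -p pics
cat > h.py <<'E'
import numpy as np, cv2
from station import manip
from scipy.spatial.transform import Rotation as Ro
def snap(n,f=None):
    s=manip.snapshot(n)
    if f: cv2.imwrite('pics/'+f+'.png',s['pixels'][:,:,::-1])
    return s
def cloud(s):
    v,u=np.mgrid[:400,:640]; K=s['intrinsics']; d=s['depth']
    c=np.stack([(u-K[0,2])/K[0,0]*d,(v-K[1,2])/K[1,1]*d,d],-1)
    P=(c-s['t'])@s['R']; P[d==0]=np.nan
    return P
def ray(s,u,v,z):
    K=s['intrinsics']; r=np.array([(u-K[0,2])/K[0,0],(v-K[1,2])/K[1,1],1])@s['R']; o=-s['R'].T@s['t']
    return o+r*(z-o[2])/r[2]
def proj(s,X):
    c=s['R']@np.asarray(X)+s['t']; p=s['intrinsics']@c; return p[:2]/p[2]
def st():
    s=manip.sense(); print('t',round(s['t'],2),'tcp',np.round(s['tcp_pos'],4),'eul',np.round(Ro.from_quat(s['tool_rot']).as_matrix()[:,:2].T,3).tolist(),'F',np.round(s['force'],1),'gap',round(s['finger_gap'],3),'q',np.round(s['q'],2)); return s
E
python3 - <<'E'
from h import *
st()
for n in ('scene','top'):
    s=snap(n,n+'0'); np.savez('pics/'+n+'0.npz',**s)
    print(n,np.round(s['R'],3).tolist(),np.round(-s['R'].T@s['t'],3),s['intrinsics'][0,0])
E
```

```text
t 0.0 tcp [0.1396 0.6084 0.2048] eul [[-0.975, 0.224, 0.0], [0.224, 0.975, -0.002]] F [ 0.5 -0.1  0. ] gap 1.002 q [ 1.17  0.53  1.43  0.    1.18 -0.18]
scene [[0.994, 0.112, -0.009], [0.081, -0.765, -0.638], [-0.079, 0.634, -0.77]] [ 0.691 -0.981  1.316] 382.8824074375967
top [[-0.018, -1.0, -0.003], [-0.984, 0.018, -0.179], [0.179, -0.0, -0.984]] [ 0.362 -0.032  1.296] 395.09349646529114
```

View pics/scene0.png

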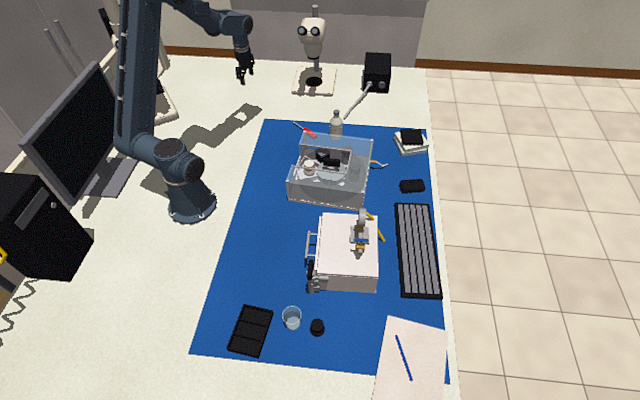

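View pics/top0.png

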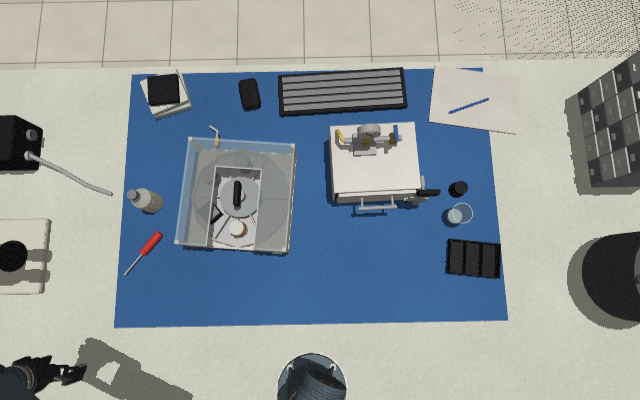

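The scene view has the carousel at about (330,170), with the chamber in front of it at (345,250). In the top view the carousel centre is near (237,195), the drawer handle at (375,208) and the latch knob at (425,192). The beaker, loupe and parts tray stand to the right of the latch.

Run:
```python
from h import *
s=dict(np.load('pics/top0.npz')); P=cloud(s); px=s['pixels'].astype(int)
im=cv2.resize(s['pixels'][115:265,170:470,::-1],None,fx=2.6,fy=2.6,interpolation=cv2.INTER_CUBIC); cv2.imwrite('pics/c1.png',im)
dark=(px.max(2)<60)
def rect(name,m,z0,z1,box):
    mm=np.zeros((400,640),bool); mm[box[1]:box[3],box[0]:box[2]]=1
    Q=P[mm&m&(P[...,2]>z0)&(P[...,2]<z1)]
    r=cv2.minAreaRect(Q[:,:2].astype(np.float32)*1000)
    print(name,len(Q),np.round(Q.mean(0),4),'z',np.round(np.percentile(Q[:,2],[5,50,95]),4),np.round(r[0],1),np.round(r[1],1),round(r[2],1))
al=np.ones((400,640),bool)
rect('chamberroof',al,.12,.14,(300,100,430,215))
rect('hub',dark,.10,.15,(225,170,250,215))
rect('latchknob',dark,.15,.2,(405,170,450,210))
rect('handle',al,.085,.112,(340,202,412,220))
rect('hood',al,.118,.14,(165,125,305,260))
rect('jar',px.min(2)>180,.075,.1,(222,215,255,245))
for p in [(237,195),(425,192),(375,208),(237,228),(237,207),(200,180)]: print(p,P[p[1],p[0]].round(4))
```

```text
chamberroof 5106 [ 0.6726 -0.2089  0.1307] z [0.1255 0.1309 0.135 ] [ 677.5 -212.3] [248.2 277. ] 2.3
hub 168 [0.5889 0.2143 0.1253] z [0.1048 0.1291 0.1338] [589.6 216.3] [15.8 73. ] 87.6
latchknob 149 [ 0.5705 -0.346   0.1766] z [0.1544 0.1805 0.1846] [ 572.2 -348.4] [15.3 61. ] 1.3
handle 158 [ 0.5431 -0.2099  0.1054] z [0.1009 0.1054 0.1099] [ 548.5 -210.3] [ 23.8 116.9] 1.9
hood 8461 [0.6053 0.2151 0.1301] z [0.1262 0.1301 0.1339] [592.3 217.5] [331.9 331.9] 85.0
jar 152 [0.4897 0.2228 0.0911] z [0.0875 0.0911 0.0945] [489.5 222.9] [41.2 40.5] 89.5
(237, 195) [0.5826 0.2117 0.1323]
(425, 192) [ 0.5717 -0.3379  0.1831]
(375, 208) [ 0.5393 -0.2036  0.1074]
(237, 228) [0.4876 0.218  0.0931]
(237, 207) [0.5581 0.2267 0.0573]
(200, 180) [0.6312 0.3249 0.1304]
```

View pics/c1.png

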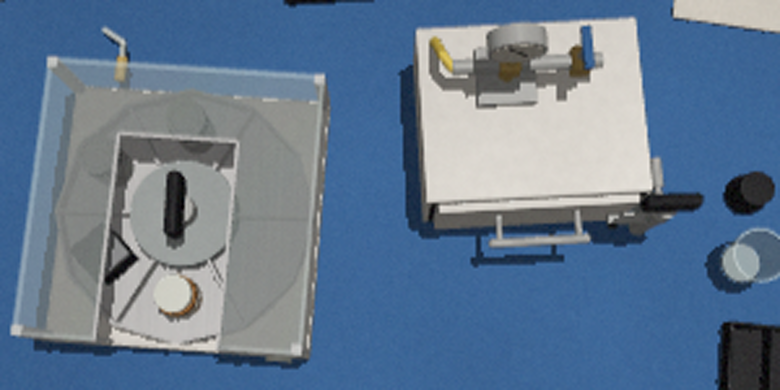

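The crop shows the amber jar in the opening at (175,295) and the sample box in the next bay at (110,260). Two canisters show through the hood, at about (100,165) and (190,125). The other two bays look empty. I'll move to a wrist view above the carousel.

Request:
apply_moves(claw=[1,1,1,1,1], travel=[[-0.162,-0.13,-0.102],[-0.162,-0.13,-0.102],[-0.162,-0.13,-0.102],[-0.162,-0.13,-0.102],[-0.162,-0.13,-0.102]], turn=[[0,0,0],[0,0,0],[0,0,0],[0,0,0],[0,0,0]])

```text
t: 0.52
tcp_pos: [0.2453, 0.4763, 0.2893]
tool_rot: [0.114, 0.994, 0.0, 0.001]
force: [0.4, 0.3, 0.1]
finger_gap: 0.999
gripper_force: 0.0
```

Request:
apply_moves(claw=[1,1,1,1,1], travel=[[-0.162,-0.13,-0.102],[-0.162,-0.13,-0.102],[-0.162,-0.13,-0.102],[-0.162,-0.13,-0.102],[-0.162,-0.13,-0.102]], turn=[[0,0,0],[0,0,0],[0,0,0],[0,0,0],[0,0,0]])

```text
t: 0.93
tcp_pos: [0.3488, 0.3458, 0.3712]
tool_rot: [0.114, 0.993, 0.0, 0.002]
force: [-0.3, -0.0, -0.4]
finger_gap: 0.995
gripper_force: 0.0
```

Request:
apply_moves(claw=[1,1,1,1,1], travel=[[-0.162,-0.13,-0.102],[-0.162,-0.13,-0.102],[-0.162,-0.13,-0.102],[-0.162,-0.13,-0.102],[-0.162,-0.13,-0.102]], turn=[[0,0,-0.072],[0,0,-0.072],[0,0,-0.072],[0,0,-0.072],[0,0,-0.072]])

```text
t: 1.35
tcp_pos: [0.4514, 0.2152, 0.4523]
tool_rot: [0.001, 1.0, -0.0, 0.002]
force: [-0.1, 0.9, 0.9]
finger_gap: 0.998
gripper_force: 0.0
```

Run:
```python
from h import *
st()
s=snap('wrist','w1'); np.savez('pics/w1.npz',**s)
print(np.round(s['R'],3).tolist(),np.round(-s['R'].T@s['t'],3),s['intrinsics'][0,0])
```

```text
t 1.35 tcp [0.4514 0.2152 0.4523] eul [[-1.0, 0.002, -0.003], [0.002, 1.0, -0.001]] F [-0.1  0.9  0.9] gap 0.998 q [ 0.22  0.15  1.34 -0.    1.65 -1.35]
[[0.002, 1.0, -0.001], [0.95, -0.002, 0.313], [0.313, -0.001, -0.95]] [0.371 0.215 0.619] 358.61055959622684
```

View pics/w1.png

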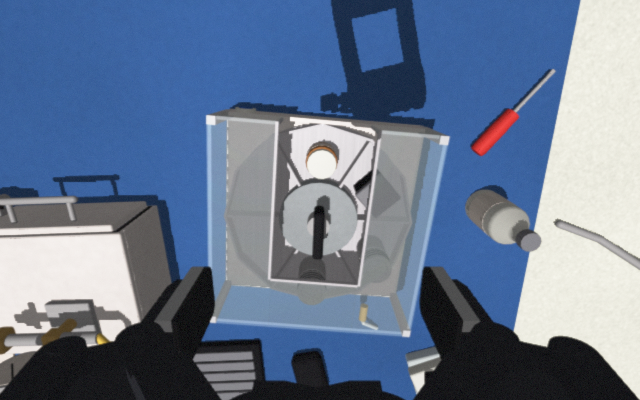

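The wrist view shows canisters under the hood at about (313,270) and (375,262), the jar at (321,160), the box at (375,195) and the two left bays empty, so there are two canisters. Next I'll view the chamber.

Request:
apply_moves(claw=[0,0,0,0,0], travel=[[0,-0.21,0],[0,-0.21,0],[0,-0.21,0],[0,-0.21,0],[0,-0.21,0]], turn=[[0,0,0],[0,0,0],[0,0,0],[0,0,0],[0,0,0]])

```text
t: 1.82
tcp_pos: [0.4489, 0.0439, 0.4499]
tool_rot: [0.004, 1.0, -0.002, -0.001]
force: [0.1, 0.9, -0.2]
finger_gap: 0.498
gripper_force: 0.0
```

Request:
apply_moves(claw=[-0.1,-0.1,-0.1,-0.1,-0.1], travel=[[0,-0.21,0],[0,-0.21,0],[0,-0.21,0],[0,-0.21,0],[0,-0.21,0]], turn=[[0,0,0],[0,0,0],[0,0,0],[0,0,0],[0,0,0]])

```text
t: 2.23
tcp_pos: [0.4492, -0.1241, 0.4495]
tool_rot: [0.004, 1.0, -0.002, -0.001]
force: [0.4, 0.3, -1.1]
finger_gap: 0.449
gripper_force: 0.0
```

Request:
apply_moves(claw=[-0.1,-0.1,-0.1,-0.1,-0.1], travel=[[0,-0.21,0],[0,-0.21,0],[0,-0.21,0],[0,-0.21,0],[0,-0.21,0]], turn=[[0,0,0],[0,0,0],[0,0,0],[0,0,0],[0,0,0]])

```text
t: 2.65
tcp_pos: [0.4492, -0.292, 0.4487]
tool_rot: [0.003, 1.0, -0.001, -0.001]
force: [-0.3, 1.1, 0.0]
finger_gap: 0.45
gripper_force: 0.0
```

Run:
```python
from h import *
st()
s=snap('wrist','w2'); np.savez('pics/w2.npz',**s)
```

```text
t 2.65 tcp [ 0.4492 -0.292   0.4487] eul [[-1.0, 0.006, 0.002], [0.006, 1.0, -0.002]] F [-0.3  1.1  0. ] gap 0.45 q [-0.78  0.21  1.27 -0.    1.66 -2.35]
```

View pics/w2.png

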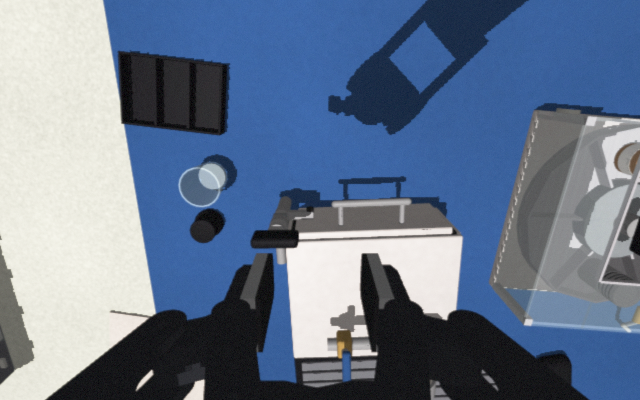

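The view is flipped: image down is +x and right is +y. The knob is at about (275,239), the handle bar at (372,203) and the drawer plate top at y≈233.

```bash
cat >> h.py <<'E'
def load(n): return dict(np.load('pics/'+n+'.npz'))
def blob(s,m,box,zr=None):
    P=cloud(s); mm=np.zeros((400,640),bool); mm[box[1]:box[3],box[0]:box[2]]=1; mm&=m
    if zr: mm&=(P[...,2]>zr[0])&(P[...,2]<zr[1])
    n,l,stt,c=cv2.connectedComponentsWithStats(mm.astype(np.uint8)); k=1+stt[1:,4].argmax(); mm=l==k
    v,u=np.nonzero(mm); r=cv2.minAreaRect(np.stack([u,v],1).astype(np.float32))
    return mm,np.array(r[0]),r,P[mm]
def tri(s1,p1,s2,p2):
    A=[];b=[]
    for s,p in((s1,p1),(s2,p2)):
        M=s['intrinsics']@np.c_[s['R'],s['t']]
        for i in(0,1): A.append(p[i]*M[2,:3]-M[i,:3]); b.append(M[i,3]-p[i]*M[2,3])
    return np.linalg.lstsq(np.array(A),np.array(b),rcond=None)[0]
def boxray(s,r,z):
    B=cv2.boxPoints(r); W=np.array([ray(s,*p,z)[:2] for p in B]); e=W[1]-W[0]; f=W[2]-W[1]
    if np.linalg.norm(f)>np.linalg.norm(e): e=f
    return W.mean(0),np.degrees(np.arctan2(e[1],e[0]))%180,np.linalg.norm(e)
E
python3 - <<'E'
from h import *
T=load('top0');w1=load('w1');w2=load('w2')
dk=lambda s:s['pixels'].max(2)<60
R={}
for nm,s,box,zr in [('knob',T,(405,170,450,210),(.17,.2)),('knob',w2,(245,222,305,252),(.165,.2)),('hub',T,(225,170,250,215),(.118,.145)),('hub',w1,(305,195,335,275),(.118,.145))]:
    m,c,r,Q=blob(s,dk(s),box,zr); z={'knob':.181,'hub':.13}[nm]
    print(nm,c.round(1),Q.shape,np.median(Q,0).round(4),[np.round(x,4) for x in boxray(s,r,z)]); R.setdefault(nm,[]).append((s,c))
for k,v in R.items(): print(k,'tri',tri(*v[0],*v[1]).round(4))
al=np.ones((400,640),bool)
for s,box,zr in [(w2,(325,190,420,212),(.095,.115)),(T,(340,202,412,215),(.095,.115))]:
    m,c,r,Q=blob(s,al,box,zr); print('handle',c.round(1),r[1],np.median(Q,0).round(4),[np.round(x,4) for x in boxray(s,r,.1055)])
m,c,r,Q=blob(w2,al,(270,225,470,360),(.12,.14)); q=cv2.minAreaRect((Q[:,:2]*1000).astype(np.float32)); print('roof',q,np.median(Q[:,2]))
m,c,r,Q=blob(w2,al,(285,190,460,240),(.11,.128)); q=cv2.minAreaRect((Q[:,:2]*1000).astype(np.float32)); print('plate',q,np.median(Q[:,2]))
P=cloud(w2)
for v in range(196,245,3): print(v,[P[v,u].round(3).tolist() for u in (372,)], P[v,285].round(3).tolist())
for s,b in((T,(165,125,305,260)),(w1,(195,105,455,335))):
    m,c,r,Q=blob(s,al,b,(.12,.138)); print('hood',cv2.minAreaRect((Q[:,:2]*1000).astype(np.float32)))
E
```

```text
knob [428.  192.3] (118, 3) [ 0.5714 -0.3465  0.1815] [array([ 0.5712, -0.3471]), np.float64(92.0041), np.float64(0.0637)]
knob [274.  240.5] (612, 3) [ 0.5685 -0.3508  0.1791] [array([ 0.5676, -0.3504]), np.float64(89.7175), np.float64(0.0606)]
hub [236.1 193. ] (136, 3) [0.5894 0.215  0.1299] [array([0.5894, 0.2151]), np.float64(177.4328), np.float64(0.074)]
hub [318.5 234.5] (448, 3) [0.586  0.216  0.1286] [array([0.5879, 0.2167]), np.float64(178.2832), np.float64(0.0762)]
knob tri [ 0.5744 -0.352   0.1652]
hub tri [0.5908 0.2168 0.1217]
handle [370.5 204.5] (13.0, 79.0) [ 0.5409 -0.212   0.1035] [array([ 0.5435, -0.213 ]), np.float64(89.7059), np.float64(0.118)]
handle [377. 206.] (8.0, 38.0) [ 0.5424 -0.2084  0.1054] [array([ 0.5457, -0.2102]), np.float64(88.9434), np.float64(0.116)]
roof ((688.2241821289062, -207.08639526367188), (224.15733337402344, 263.80841064453125), 2.012017250061035) 0.12914933421428643
plate ((582.9616088867188, -201.60018920898438), (15.133906364440918, 244.48451232910156), 1.6823606491088867) 0.12266613224650366
196 [[0.563, -0.195, -0.0]] [0.562, -0.3
[... 342 characters left out ...]
] [0.563, -0.342, 0.106]
220 [[0.576, -0.206, 0.085]] [0.565, -0.342, 0.113]
223 [[0.577, -0.208, 0.097]] [0.566, -0.341, 0.122]
226 [[0.577, -0.21, 0.109]] [0.572, -0.341, 0.119]
229 [[0.577, -0.211, 0.119]] [0.567, -0.339, 0.143]
232 [[0.581, -0.212, 0.123]] [0.565, -0.338, 0.159]
235 [[0.585, -0.212, 0.124]] [0.565, -0.337, 0.168]
238 [[0.589, -0.212, 0.126]] [0.566, -0.336, 0.177]
241 [[0.592, -0.212, 0.13]] [0.569, -0.336, 0.18]
244 [[0.598, -0.212, 0.128]] [0.574, -0.336, 0.178]
hood ((592.2880859375, 217.53517150878906), (331.90301513671875, 331.8736267089844), 85.02774810791016)
hood ((592.1010131835938, 216.3370819091797), (331.25469970703125, 331.60430908203125), 84.92755889892578)
```

Request:
apply_moves(claw=[-0.1,-0.1,-0.1,-0.1,-0.1], travel=[[-0.15,-0.071,0.187],[-0.15,-0.071,0.187],[-0.15,-0.071,0.187],[-0.15,-0.071,0.187],[-0.15,-0.071,0.187]], turn=[[0,0,0],[0,0,0],[0,0,0],[0,0,0],[0,0,0]])

```text
t: 3.12
tcp_pos: [0.5706, -0.3402, 0.2981]
tool_rot: [-0.001, 1.0, 0.001, -0.001]
force: [-0.8, 0.1, -0.3]
finger_gap: 0.449
gripper_force: 0.0
```

Request:
apply_moves(claw=[-0.1,-0.1,-0.1,-0.1,-0.1], travel=[[0,0,0],[0,0,0],[0,0,0],[0,0,0],[0,0,0]], turn=[[0,0,0.165],[0,0,0.165],[0,0,0.165],[0,0,0.165],[0,0,0.165]])

```text
t: 3.53
tcp_pos: [0.5698, -0.34, 0.3007]
tool_rot: [0.257, 0.967, 0.001, -0.001]
force: [0.3, -0.8, 0.9]
finger_gap: 0.449
gripper_force: 0.0
```

Request:
apply_moves(claw=[-0.1,-0.1,-0.1,-0.1,-0.1], travel=[[0,0,0],[0,0,0],[0,0,0],[0,0,0],[0,0,0]], turn=[[0,0,0.165],[0,0,0.165],[0,0,0.165],[0,0,0.165],[0,0,0.165]])

```text
t: 3.95
tcp_pos: [0.5695, -0.3409, 0.3011]
tool_rot: [0.495, 0.869, 0.0, -0.0]
force: [0.7, 0.1, -0.6]
finger_gap: 0.45
gripper_force: 0.0
```

Request:
apply_moves(claw=[-0.1,-0.1,-0.1,-0.1,-0.1], travel=[[0,0,0],[0,0,0],[0,0,0],[0,0,0],[0,0,0]], turn=[[0,0,0.165],[0,0,0.165],[0,0,0.165],[0,0,0.165],[0,0,0.165]])

```text
t: 4.37
tcp_pos: [0.5694, -0.3415, 0.3011]
tool_rot: [0.701, 0.713, 0.0, -0.0]
force: [0.1, -0.1, -0.1]
finger_gap: 0.443
gripper_force: 0.0
```

```bash
python3 -c "
from h import *
st()"
```

```text
t 4.37 tcp [ 0.5694 -0.3415  0.3011] eul [[-0.018, 1.0, 0.001], [1.0, 0.018, -0.0]] F [ 0.1 -0.1 -0.1] gap 0.443 q [-0.71  0.5   1.21  0.    1.43 -0.73]
```

Request:
apply_moves(claw=[-0.1,-0.1,-0.1,-0.1,-0.1], travel=[[-0.009,0,0.05],[-0.009,0,0.1],[-0.009,0,0.14],[-0.009,0,0.175],[-0.009,0,0.187]], turn=[[0,0,0],[0,0,0],[0,0,0],[0,0,0],[0,0,0]])

```text
t: 4.78
tcp_pos: [0.5668, -0.347, 0.1464]
tool_rot: [0.7, 0.715, -0.0, -0.005]
force: [-0.5, 1.4, -0.1]
finger_gap: 0.449
gripper_force: 0.0
```

Request:
apply_moves(claw=[-1,-1,-1,-1,-1], travel=[[0,0,0],[0,0,0],[0,0,0],[0,0,0],[0,0,0]], turn=[[0,0,0],[0,0,0],[0,0,0],[0,0,0],[0,0,0]], newtons=50)

```text
t: 5.2
tcp_pos: [0.5727, -0.3497, 0.1522]
tool_rot: [0.701, 0.713, 0.002, 0.003]
force: [7.2, 0.1, -11.8]
finger_gap: 0.156
gripper_force: 48.8
```

```bash
python3 -c "
from h import *
s=st();print(s['gripper_force'],s['ft_torque'])"
```

```text
t 5.2 tcp [ 0.5727 -0.3497  0.1522] eul [[-0.018, 1.0, -0.001], [1.0, 0.018, 0.007]] F [  7.2   0.1 -11.8] gap 0.156 q [-0.72  0.64  1.36  0.    1.13 -0.74]
48.8404905796051 [ 0.0261762  -1.19793232 -0.0356127 ]
```

Request:
apply_moves(claw=[-1,-1,-1,-1,-1], travel=[[0,0.004,0],[0,0.004,0],[0,0.004,0],[0,0.004,0],[0,0.004,0]], turn=[[0,0,-0.03],[0,0,-0.06],[0,0,-0.09],[0,0,-0.12],[0,0,-0.15]])

```text
t: 5.62
tcp_pos: [0.572, -0.3498, 0.1522]
tool_rot: [0.513, 0.858, -0.0, -0.0]
force: [-1.0, -0.6, -7.1]
finger_gap: 0.158
gripper_force: 49.5
```

Request:
apply_moves(claw=[-1,-1,-1,-1,-1], travel=[[0,0,0],[0,0,0],[0,0,0],[0,0,0],[0,0,0]], turn=[[0,0,-0.03],[0,0,-0.06],[0,0,-0.09],[0,0,-0.12],[0,0,-0.15]])

```text
t: 6.03
tcp_pos: [0.5715, -0.3502, 0.1522]
tool_rot: [0.298, 0.955, -0.001, -0.001]
force: [-3.3, -2.0, -8.5]
finger_gap: 0.164
gripper_force: 49.5
```

Request:
apply_moves(claw=[-1,-1,-1,-1,-1], travel=[[0,0,0],[0,0,0],[0,0,0],[0,0,0],[0,0,0]], turn=[[0,0,-0.03],[0,0,-0.06],[0,0,-0.09],[0,0,-0.12],[0,0,-0.15]])

```text
t: 6.45
tcp_pos: [0.5712, -0.3509, 0.1522]
tool_rot: [0.067, 0.998, -0.001, -0.001]
force: [-3.0, -3.0, -7.7]
finger_gap: 0.156
gripper_force: 49.5
```

```bash
python3 -c "
from h import *
s=st();print(s['gripper_force'],s['ft_torque'])"
```

```text
t 6.45 tcp [ 0.5712 -0.3509  0.1522] eul [[-0.991, 0.134, 0.002], [0.134, 0.991, -0.002]] F [-3.  -3.  -7.7] gap 0.156 q [-0.72  0.65  1.36 -0.    1.14 -2.15]
49.47330415248871 [-0.39271319  0.57693851 -0.14445276]
```

Request:
apply_moves(claw=[-1,-1,-1,-1,-1], travel=[[0,0,0],[0,0,0],[0,0,0],[0,0,0],[0,0,0]], turn=[[0,0,-0.02],[0,0,-0.045],[0,0,-0.045],[0,0,-0.045],[0,0,-0.045]])

```text
t: 6.87
tcp_pos: [0.5712, -0.351, 0.1522]
tool_rot: [-0.0, 1.0, -0.001, -0.001]
force: [-4.3, -3.4, -6.1]
finger_gap: 0.162
gripper_force: 49.6
```

Request:
apply_moves(claw=[-0.1,-0.1,-0.1,-0.1,-0.1], travel=[[0,0,0],[0,0,0],[0,0,0],[0,0,-0.02],[0,0,-0.06]], turn=[[0,0,0],[0,0,0],[0,0,0],[0,0,0],[0,0,0]])

```text
t: 7.28
tcp_pos: [0.5712, -0.3478, 0.197]
tool_rot: [-0.0, 1.0, 0.003, -0.002]
force: [-0.5, 0.3, 0.2]
finger_gap: 0.449
gripper_force: 0.0
```

Run:
```python
from h import *
s=st(); T=snap('top')
m,c,r,Q=blob(T,T['pixels'].max(2)<60,(395,160,450,225),(.165,.2)); print(c,Q.shape)
```

```text
t 7.28 tcp [ 0.5712 -0.3478  0.197 ] eul [[-1.0, -0.0, 0.005], [-0.0, 1.0, 0.005]] F [-0.5  0.3  0.2] gap 0.449 q [-0.71  0.6   1.32  0.    1.23 -2.29]Traceback (most recent call last):
  File "<stdin>", line 3, in <module>
  File "h.py", line 24, in blob
    n,l,stt,c=cv2.connectedComponentsWithStats(mm.astype(np.uint8)); k=1+stt[1:,4].argmax(); mm=l==k
                                                                         ~~~~~~~~~~~~~~~~^^
ValueError: attempt to get argmax of an empty sequence
```

Request:
apply_moves(claw=[-0.35,-0.35,-0.35,-0.35,-0.35], travel=[[0,0,-0.04],[0.037,0.174,-0.075],[0.037,0.174,-0.075],[0.037,0.174,-0.075],[0.037,0.174,-0.075]], turn=[[0,0,0],[0,0,0],[0,0,0],[0,0,0],[0,0,0]])

```text
t: 7.75
tcp_pos: [0.5427, -0.2064, 0.2621]
tool_rot: [-0.001, 1.0, 0.0, 0.002]
force: [-0.4, -0.3, 0.2]
finger_gap: 0.325
gripper_force: 0.0
```

Request:
apply_moves(claw=[-0.35,-0.35,-0.35,-0.35,-0.35], travel=[[0,0,0],[0,0,0],[0,0,0],[0,0,0],[0,0,0]], turn=[[0,0,0.163],[0,0,0.163],[0,0,0.163],[0,0,0.163],[0,0,0.163]])

```text
t: 8.17
tcp_pos: [0.544, -0.2109, 0.2607]
tool_rot: [0.254, 0.967, -0.0, 0.002]
force: [0.5, -0.1, -0.0]
finger_gap: 0.33
gripper_force: 0.0
```

Request:
apply_moves(claw=[-0.35,-0.35,-0.35,-0.35,-0.35], travel=[[0,0,0],[0,0,0],[0,0,0],[0,0,0],[0,0,0]], turn=[[0,0,0.163],[0,0,0.163],[0,0,0.163],[0,0,0.163],[0,0,0.163]])

```text
t: 8.58
tcp_pos: [0.5436, -0.211, 0.2601]
tool_rot: [0.49, 0.872, 0.0, 0.001]
force: [-0.1, 0.1, -0.0]
finger_gap: 0.327
gripper_force: 0.0
```

Request:
apply_moves(claw=[-0.35,-0.35,-0.35,-0.35,-0.35], travel=[[0,0,0],[0,0,0],[0,0,0],[0,0,0],[0,0,0]], turn=[[0,0,0.163],[0,0,0.163],[0,0,0.163],[0,0,0.163],[0,0,0.163]])

```text
t: 9.0
tcp_pos: [0.5433, -0.2109, 0.2598]
tool_rot: [0.694, 0.72, 0.0, 0.001]
force: [0.1, -0.2, 0.2]
finger_gap: 0.324
gripper_force: 0.0
```

Run:
```python
from h import *
s=st(); T=snap('scene'); 
P=cloud(T); print(proj(T,[.571,-.35,.181]),proj(T,[.541,-.211,.1]))
cv2.imwrite('pics/s1.png',cv2.resize(T['pixels'][180:320,250:430,::-1],None,fx=4,fy=4))
```

```text
t 9.0 tcp [ 0.5433 -0.2109  0.2598] eul [[-0.037, 0.999, -0.001], [0.999, 0.037, 0.001]] F [ 0.1 -0.2  0.2] gap 0.324 q [-0.56  0.41  1.48  0.    1.25 -0.6 ]
[309.53466581 266.41475772] [307.14633552 243.81610437]
```

View pics/s1.png

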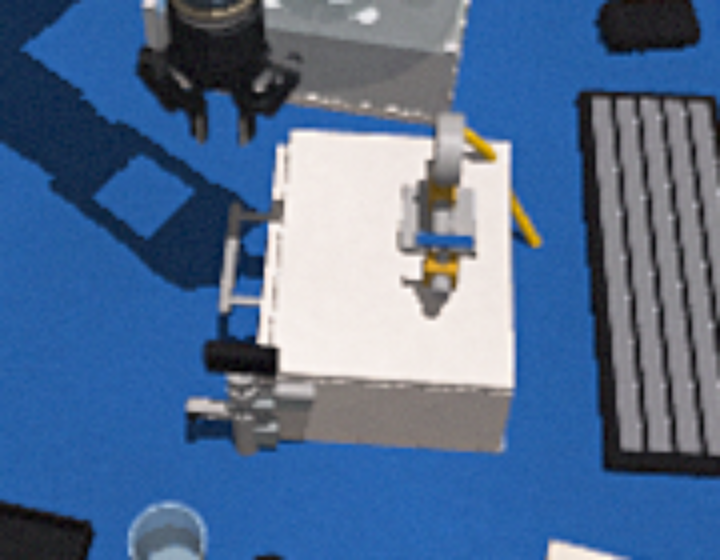

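The latch is open: the knob at crop pixel (240,357) lies along x and its arm points to the front. Next I'll grip the handle and pull.

Request:
apply_moves(claw=[-0.35,-0.35,-0.35,-0.35,-0.35], travel=[[0,-0.002,0.05],[0,-0.002,0.1],[0,-0.002,0.15],[0,-0.002,0.2],[0,-0.002,0.218]], turn=[[0,0,0],[0,0,0],[0,0,0],[0,0,0],[0,0,0]])

```text
t: 9.47
tcp_pos: [0.5383, -0.209, 0.08]
tool_rot: [0.693, 0.721, -0.001, -0.004]
force: [0.0, 0.5, 0.3]
finger_gap: 0.323
gripper_force: 0.0
```

Request:
apply_moves(claw=[-1,-1,-1,-1,-1], travel=[[0,0,0],[0,0,0],[0,0,0],[0,0,0],[0,0,0]], turn=[[0,0,0],[0,0,0],[0,0,0],[0,0,0],[0,0,0]], newtons=50)

```text
t: 9.88
tcp_pos: [0.5426, -0.2116, 0.087]
tool_rot: [0.694, 0.72, 0.0, 0.002]
force: [-0.7, 0.1, 0.7]
finger_gap: -0.001
gripper_force: 0.0
```

Request:
apply_moves(claw=[-1,-1,-1,-1,-1], travel=[[0,-0.015,0],[0,-0.035,0],[0,-0.055,0],[0,-0.075,0],[0,-0.09,0]], turn=[[0,0,0],[0,0,0],[0,0,0],[0,0,0],[0,0,0]])

```text
t: 10.3
tcp_pos: [0.4687, -0.2135, 0.0863]
tool_rot: [0.694, 0.72, 0.0, 0.001]
force: [0.3, 0.9, -0.2]
finger_gap: -0.001
gripper_force: 0.0
```

```bash
python3 -c "
from h import *
s=st();print(s['gripper_force'],s['ft_torque'])"
```

```text
t 10.3 tcp [ 0.4687 -0.2135  0.0863] eul [[-0.036, 0.999, -0.001], [0.999, 0.036, 0.001]] F [ 0.3  0.9 -0.2] gap -0.001 q [-0.64  0.56  1.82 -0.    0.76 -0.68]
0.0 [-0.01028452 -0.0529716   0.00477344]
```

Run:
```python
from h import *
T=snap('scene'); W=snap('wrist')
cv2.imwrite('pics/s2.png',np.hstack([cv2.resize(T['pixels'][190:300,260:400,::-1],(400,314)),cv2.resize(W['pixels'][:,:,::-1],(400,250))[[*range(250)]+[249]*64]]))
```

```text
(no output)
```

View pics/s2.png

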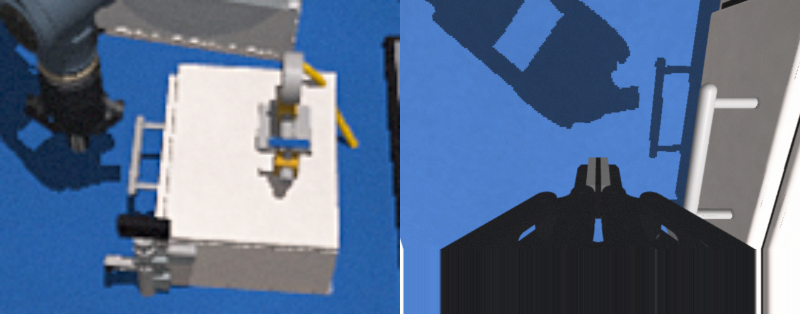

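Run:
```python
from h import *
al=np.ones((400,640),bool)
for n,b in (('wrist',(540,100,620,370)),('top',(335,200,412,222)),('scene',(300,225,316,262))):
    s=snap(n); P=cloud(s); np.savez('pics/x_%s.npz'%n,**s)
    Q=P[b[1]:b[3],b[0]:b[2]].reshape(-1,3); Q=Q[(Q[:,2]>.09)&(Q[:,2]<.112)&(Q[:,0]<.56)&(Q[:,0]>.5)]
    print(n,len(Q),np.percentile(Q,[2,50,98],axis=0).round(4) if len(Q) else '')
```

```text
wrist 0 
top 65 [[ 0.5346 -0.1979  0.0996]
 [ 0.5405 -0.1702  0.1054]
 [ 0.5582 -0.1522  0.1106]]
scene 99 [[ 0.5344 -0.2707  0.0975]
 [ 0.542  -0.2186  0.1042]
 [ 0.5577 -0.1597  0.1089]]
```

Request:
apply_moves(claw=[-0.3,-0.3,-0.3,-0.3,-0.3], travel=[[0,0,-0.05],[0,0,-0.095],[0,0.04,-0.095],[0,0.088,-0.095],[0,0.088,-0.095]], turn=[[0,0,0],[0,0,0],[0,0,0],[0,0,0],[0,0,0]])

```text
t: 10.97
tcp_pos: [0.5485, -0.2127, 0.1635]
tool_rot: [0.694, 0.72, 0.002, 0.006]
force: [0.7, -0.2, 0.5]
finger_gap: 0.349
gripper_force: 0.0
```

Request:
apply_moves(claw=[-0.3,-0.3,-0.3,-0.3,-0.3], travel=[[0,0,0.03],[0,0,0.06],[0,0,0.09],[0,0,0.106],[0,0,0.106]], turn=[[0,0,0],[0,0,0],[0,0,0],[0,0,0],[0,0,0]])

```text
t: 11.38
tcp_pos: [0.5382, -0.2095, 0.0732]
tool_rot: [0.694, 0.72, -0.001, -0.003]
force: [0.1, 0.0, 0.0]
finger_gap: 0.351
gripper_force: 0.0
```

Run:
```python
from h import *
s=st(); W=snap('wrist','w3'); T=snap('scene')
P=cloud(T); np.savez('pics/w3.npz',**W)
a=cv2.resize(T['pixels'][200:290,260:350,::-1],(400,400)); b=cv2.resize(W['pixels'][:,:,::-1],(400,250)); b=np.vstack([b,np.zeros((150,400,3),np.uint8)])
cv2.imwrite('pics/s3.png',np.hstack([a,b]))
```

```text
t 11.38 tcp [ 0.5382 -0.2095  0.0732] eul [[-0.036, 0.999, 0.003], [0.999, 0.036, -0.005]] F [0.1 0.  0. ] gap 0.351 q [-0.56  0.65  1.66  0.    0.84 -0.6 ]
```

View pics/s3.png

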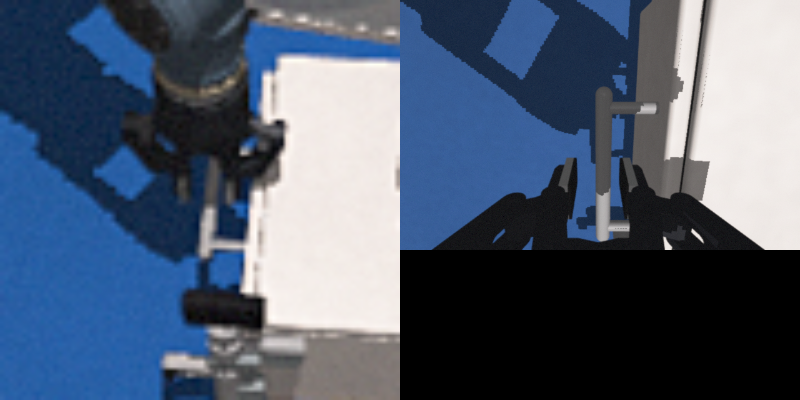

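The fingers straddle the bar at wrist inset pixel (603,180). I'll close and check the opening.

Request:
apply_moves(claw=[-0.3,-0.5,-0.7,-0.8,-0.8], travel=[[0,0,0],[0,0,0],[0,0,0],[0,0,0],[0,0,0]], turn=[[0,0,0],[0,0,0],[0,0,0],[0,0,0],[0,0,0]], newtons=40)

```text
t: 11.9
tcp_pos: [0.5409, -0.2114, 0.0774]
tool_rot: [0.695, 0.719, 0.001, 0.002]
force: [0.8, -0.1, 3.3]
finger_gap: 0.103
gripper_force: 5.1
```

Request:
apply_moves(claw=[-0.9,-0.9,-0.9,-0.9,-0.9], travel=[[0,0,0],[0,0,0],[0,0,0],[0,0,0],[0,0,0]], turn=[[0,0,0],[0,0,0],[0,0,0],[0,0,0],[0,0,0]])

```text
t: 12.32
tcp_pos: [0.5409, -0.2114, 0.0775]
tool_rot: [0.695, 0.719, 0.0, 0.002]
force: [0.9, 0.4, 6.5]
finger_gap: 0.061
gripper_force: 32.8
```

Request:
apply_moves(claw=[-0.3,-0.3,-0.3,-0.3,-0.3], travel=[[0,0,0],[0,0,0],[0,0,0.006],[0,0,0.012],[0,0,0.012]], turn=[[0,0,0],[0,0,0],[0,0,0],[0,0,0],[0,0,0]])

```text
t: 12.73
tcp_pos: [0.5384, -0.2102, 0.065]
tool_rot: [0.695, 0.719, -0.0, -0.002]
force: [-1.2, -1.2, 0.1]
finger_gap: 0.348
gripper_force: 0.0
```

Request:
apply_moves(claw=[-0.5,-0.7,-0.8,-0.8,-0.8], travel=[[0,0,0],[0,0,0],[0,0,0],[0,0,0],[0,0,0]], turn=[[0,0,0],[0,0,0],[0,0,0],[0,0,0],[0,0,0]])

```text
t: 13.15
tcp_pos: [0.54, -0.2108, 0.0664]
tool_rot: [0.695, 0.719, 0.0, 0.0]
force: [1.8, 0.2, -4.6]
finger_gap: 0.111
gripper_force: 35.5
```

Request:
apply_moves(claw=[-0.9,-0.9,-0.9,-0.9,-0.9], travel=[[0,0,0],[0,0,0],[0,0,0],[0,0,0],[0,0,0]], turn=[[0,0,0],[0,0,0],[0,0,0],[0,0,0],[0,0,0]])

```text
t: 13.57
tcp_pos: [0.5397, -0.2108, 0.0665]
tool_rot: [0.695, 0.719, 0.0, -0.0]
force: [2.2, 0.6, -5.5]
finger_gap: 0.108
gripper_force: 38.9
```

Request:
apply_moves(claw=[-0.9,-0.9,-0.9,-0.9,-0.9], travel=[[0,-0.01,0],[0,-0.03,0],[0,-0.05,0],[0,-0.07,0],[0,-0.09,0]], turn=[[0,0,0],[0,0,0],[0,0,0],[0,0,0],[0,0,0]])

```text
t: 13.98
tcp_pos: [0.4675, -0.2133, 0.0665]
tool_rot: [0.695, 0.719, 0.0, 0.0]
force: [3.7, -0.2, -8.7]
finger_gap: 0.105
gripper_force: 39.5
```

Request:
apply_moves(claw=[-0.9,-0.9,-0.9,-0.9,-0.9], travel=[[0,-0.02,0],[0,-0.04,0],[0,-0.06,0],[0,-0.075,0],[0,-0.085,0]], turn=[[0,0,0],[0,0,0],[0,0,0],[0,0,0],[0,0,0]])

```text
t: 14.4
tcp_pos: [0.4018, -0.2159, 0.0665]
tool_rot: [0.697, 0.718, 0.002, 0.003]
force: [32.4, 17.6, -25.0]
finger_gap: 0.108
gripper_force: 38.9
```

```bash
python3 -c "
from h import *
s=st();print(s['gripper_force'],s['ft_torque'])"
```

```text
t 14.4 tcp [ 0.4018 -0.2159  0.0665] eul [[-0.03, 1.0, -0.001], [1.0, 0.03, 0.007]] F [ 32.4  17.6 -25. ] gap 0.108 q [-0.74  0.55  1.98  0.01  0.61 -0.78]
38.8686928153038 [ 3.00231471 -5.46141425  0.10697142]
```

Request:
apply_moves(claw=[-0.35,-0.35,-0.35,-0.35,-0.35], travel=[[0,0.005,0],[0,0.005,0],[0,0.005,0],[0,0.005,-0.03],[0,0.005,-0.07]], turn=[[0,0,0],[0,0,0],[0,0,0],[0,0,0],[0,0,0]])

```text
t: 14.82
tcp_pos: [0.4015, -0.2141, 0.1215]
tool_rot: [0.695, 0.719, -0.0, -0.004]
force: [0.5, 0.2, 0.6]
finger_gap: 0.326
gripper_force: 0.0
```

Request:
apply_moves(claw=[-0.35,-0.35,-0.35,-0.35,-0.35], travel=[[0,0,-0.25],[0,0,-0.25],[0,0,-0.25],[0,0,-0.25],[0,0,-0.25]], turn=[[0,0,0],[0,0,0],[0,0,0],[0,0,0],[0,0,0]])

```text
t: 15.23
tcp_pos: [0.4033, -0.2156, 0.3263]
tool_rot: [0.695, 0.719, -0.0, 0.002]
force: [0.1, -1.4, -1.0]
finger_gap: 0.327
gripper_force: 0.0
```

Request:
apply_moves(claw=[-0.1,-0.1,-0.1,-0.1,-0.1], travel=[[0,0.08,-0.1],[0,0.08,-0.1],[0,0.08,-0.1],[0,0.08,-0.1],[0,0.08,-0.1]], turn=[[0,0,0],[0,0,0],[0,0,0],[0,0,0],[0,0,0]])

```text
t: 15.65
tcp_pos: [0.4672, -0.2131, 0.4028]
tool_rot: [0.694, 0.72, -0.0, 0.0]
force: [0.1, -0.3, -0.3]
finger_gap: 0.449
gripper_force: 0.0
```

Run:
```python
from h import *
st()
s=snap('wrist','w4'); np.savez('pics/w4.npz',**s)
s=snap('top'); np.savez('pics/t4.npz',**s)
```

```text
t 15.65 tcp [ 0.4672 -0.2131  0.4028] eul [[-0.036, 0.999, -0.001], [0.999, 0.036, -0.001]] F [ 0.1 -0.3 -0.3] gap 0.449 q [-0.65  0.19  1.41 -0.    1.54 -0.68]
```

View pics/w4.png

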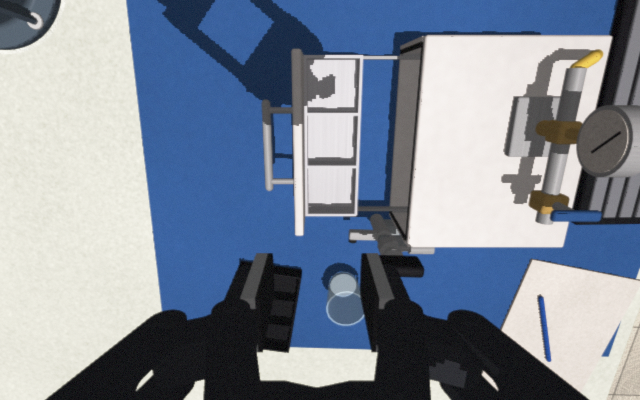

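The drawer is out. Its compartments are centred at about (331,83), (331,137) and (330,190), with dividers at rows 109 and 162. The latch is at (385,235).

Run:
```python
from h import *
s=load('w4'); P=cloud(s)
for c in [(331,83),(331,137),(330,190)]:
    u,v=c; row=P[v,296:364]; 
    print(c,'floor',np.nanmedian(P[v-8:v+8,u-8:u+8].reshape(-1,3),0).round(4))
    print(' row z',(row[:,2]*1000).round(0).astype(int).tolist()); 
col=P[48:222,331]; print('col z',(col[:,2]*1000).round(0).astype(int).tolist())
t=(P[...,2]>.042)&(P[...,2]<.06); t[:50]=0;t[222:]=0;t[:,:300]=0;t[:,362:]=0
Q=P[t]; print('wall tops',np.median(Q[:,2]),cv2.minAreaRect((Q[:,:2]*1000).astype(np.float32)))
for nm,b in(('plate',(285,45,305,240)),):
    Q=P[b[1]:b[3],b[0]:b[2]].reshape(-1,3);Q=Q[(Q[:,2]>.115)&(Q[:,2]<.13)]; print(nm,cv2.minAreaRect((Q[:,:2]*1000).astype(np.float32)))
for v in (109,162): print(v,ray(s,331,v,.051).round(4))
m,c,r,Q=blob(s,np.ones((400,640),bool),(400,20,640,260),(.122,.137)); print('roof',cv2.minAreaRect((Q[:,:2]*1000).astype(np.float32)))
# hub again from w1: fins check
```

```text
(331, 83) floor [ 0.4847 -0.1336  0.015 ]
 row z [124, 124, 123, 123, 122, 124, 103, 70, 49, 51, 51, 19, 14, 14, 14, 16, 17, 14, 15, 16, 15, 16, 14, 15, 15, 16, 16, 15, 13, 15, 15, 16, 15, 15, 15, 16, 16, 14, 15, 14, 15, 18, 16, 16, 16, 16, 14, 15, 14, 17, 16, 13, 16, 15, 17, 15, 15, 17, 15, 15, 16, 30, 43, 51, 51, 51, 1, 1]
(331, 137) floor [ 0.4883 -0.2123  0.0152]
 row z [123, 123, 123, 123, 123, 123, 120, 90, 53, 50, 52, 41, 15, 14, 15, 17, 16, 14, 17, 15, 17, 15, 15, 15, 15, 17, 15, 15, 17, 15, 15, 15, 14, 14, 16, 15, 15, 14, 16, 16, 16, 15, 16, 14, 16, 16, 16, 14, 16, 14, 13, 15, 14, 16, 17, 16, 16, 14, 15, 28, 40, 48, 50, 52, 1, 1, 0, 0]
(330, 190) floor [ 0.4907 -0.2973  0.0151]
 row z [124, 123, 124, 122, 122, 123, 121, 112, 72, 50, 50, 52, 16, 16, 14, 15, 16, 16, 17, 16, 15, 16, 14, 14, 14, 15, 16, 15, 15, 14, 16, 14, 14, 14, 14, 15, 14, 14, 16, 16, 15, 16, 15, 15, 15, 14, 13, 15, 17, 17, 15, 15, 14, 15, 15, 17, 16, 25, 39, 51, 51, 49, -1, 3, -1, 1, 1, 1]
col z [1, 1, -1, 0, -1, 1, 1, 51, 50, 48, 43, 22, 16, 16, 16, 15, 14, 17, 16, 13, 14, 14, 15, 14, 15, 16, 14, 15, 15, 14
[... 283 characters left out ...]
4, 15, 15, 16, 15, 13, 15, 14, 15, 15, 15, 16, 15, 22, 30, 35, 42, 49, 50, 51, 15, 15, 15, 15, 14, 15, 15, 16, 14, 16, 15, 13, 14, 14, 15, 15, 14, 16, 15, 14, 16, 14, 15, 17, 14, 16, 15, 14, 15, 15, 16, 15, 15, 16, 14, 17, 13, 14, 16, 20, 26, 30, 34, 38, 43, 48, 50, 51, 0, 1, -1, 0, -2, 2]
wall tops 0.04994535593232771 ((488.86602783203125, -213.36788940429688), (80.24837493896484, 231.01922607421875), 1.9730912446975708)
plate ((442.83477783203125, -215.0818634033203), (12.140332221984863, 234.2356414794922), 1.98753023147583)
109 [ 0.4856 -0.1688  0.051 ]
162 [ 0.4892 -0.2445  0.051 ]
roof ((694.2604370117188, -205.84825134277344), (213.8246612548828, 262.2165832519531), 2.066779136657715)
```

Request:
apply_moves(claw=[-0.1,-0.1,-0.1,-0.1,-0.1], travel=[[0.177,0.057,0.042],[0.177,0.057,0.042],[0.177,0.057,0.042],[0.177,0.057,0.042],[0.177,0.057,0.042]], turn=[[0,0,0],[0,0,0],[0,0,0],[0,0,0],[0,0,0]])

```text
t: 16.17
tcp_pos: [0.5059, -0.0653, 0.3657]
tool_rot: [0.693, 0.721, -0.001, -0.004]
force: [-0.0, 0.5, 0.0]
finger_gap: 0.449
gripper_force: 0.0
```

Request:
apply_moves(claw=[-0.1,-0.1,-0.1,-0.1,-0.1], travel=[[0.177,0.057,0.042],[0.177,0.057,0.042],[0.177,0.057,0.042],[0.177,0.057,0.042],[0.177,0.057,0.042]], turn=[[0,0,0],[0,0,0],[0,0,0],[0,0,0],[0,0,0]])

```text
t: 16.58
tcp_pos: [0.5473, 0.0763, 0.3324]
tool_rot: [0.693, 0.721, -0.001, -0.003]
force: [0.3, -0.9, -0.6]
finger_gap: 0.45
gripper_force: 0.0
```

Request:
apply_moves(claw=[-0.1,-0.1,-0.1,-0.1,-0.1], travel=[[0.177,0.057,0.042],[0.177,0.057,0.042],[0.177,0.057,0.042],[0.177,0.057,0.042],[0.177,0.057,0.042]], turn=[[0,0,0],[0,0,0],[0,0,0],[0,0,0],[0,0,0]])

```text
t: 17.0
tcp_pos: [0.5887, 0.2186, 0.2987]
tool_rot: [0.693, 0.721, -0.001, -0.002]
force: [-0.0, -1.0, 0.3]
finger_gap: 0.448
gripper_force: 0.0
```

Request:
apply_moves(claw=[-0.1,-0.1,-0.1,-0.1,-0.1], travel=[[0,0,0],[0,0,0],[0,0,0],[0,0,0],[0,0,0]], turn=[[0,0,0.174],[0,0,0.174],[0,0,0.174],[0,0,0.174],[0,0,0.174]])

```text
t: 17.42
tcp_pos: [0.5888, 0.213, 0.3012]
tool_rot: [0.865, 0.502, -0.001, 0.0]
force: [-0.3, -0.4, -0.2]
finger_gap: 0.449
gripper_force: 0.0
```

Request:
apply_moves(claw=[-0.1,-0.1,-0.1,-0.1,-0.1], travel=[[0,0,0],[0,0,0],[0,0,0],[0,0,0],[0,0,0]], turn=[[0,0,0.174],[0,0,0.174],[0,0,0.174],[0,0,0.174],[0,0,0.174]])

```text
t: 17.83
tcp_pos: [0.5889, 0.2129, 0.3013]
tool_rot: [0.968, 0.25, -0.001, 0.001]
force: [-0.4, -0.0, -0.4]
finger_gap: 0.452
gripper_force: 0.0
```

Request:
apply_moves(claw=[-0.1,-0.1,-0.1,-0.1,-0.1], travel=[[0,0,0],[0,0,0],[0,0,0],[0,0,0],[0,0,0]], turn=[[0,0,0.174],[0,0,0.174],[0,0,0.174],[0,0,0.174],[0,0,0.174]])

```text
t: 18.25
tcp_pos: [0.5888, 0.2129, 0.3013]
tool_rot: [1.0, -0.021, -0.001, 0.001]
force: [-0.0, -0.9, -0.6]
finger_gap: 0.444
gripper_force: 0.0
```

Run:
```python
from h import *
st()
s=snap('wrist','w5'); np.savez('pics/w5.npz',**s)
m,c,r,Q=blob(s,s['pixels'].max(2)<60,(100,60,540,260),(.118,.145)); print(c,len(Q),np.median(Q,0),boxray(s,r,.13))
```

```text
t 18.25 tcp [0.5888 0.2129 0.3013] eul [[0.999, -0.041, -0.002], [-0.041, -0.999, 0.002]] F [-0.  -0.9 -0.6] gap 0.444 q [ 0.17  0.44  1.31 -0.    1.39  1.78]
[312. 163.] 1177 [0.59527855 0.21653409 0.12855398] (array([0.593593  , 0.21622442]), np.float64(177.80496244165616), np.float64(0.07444737914697117))
```

Request:
apply_moves(claw=[-0.1,-0.1,-0.1,-0.1,-0.1], travel=[[0.002,-0.005,0.04],[0.002,-0.005,0.08],[0.002,-0.005,0.12],[0.002,-0.005,0.15],[0.002,-0.005,0.15]], turn=[[0,0,0],[0,0,0],[0,0,0],[0,0,0],[0,0,0]])

```text
t: 18.72
tcp_pos: [0.5865, 0.2168, 0.1759]
tool_rot: [1.0, -0.017, -0.007, 0.002]
force: [-1.0, 0.3, -0.7]
finger_gap: 0.451
gripper_force: 0.0
```

Request:
apply_moves(claw=[-0.1,-0.1,-0.1,-0.1,-0.1], travel=[[0,0,0.03],[0,0,0.06],[0,0,0.09],[0,0,0.115],[0,0,0.119]], turn=[[0,0,0],[0,0,0],[0,0,0],[0,0,0],[0,0,0]])

```text
t: 19.13
tcp_pos: [0.5894, 0.2181, 0.0845]
tool_rot: [1.0, -0.017, -0.003, 0.001]
force: [-0.8, -0.7, -0.7]
finger_gap: 0.448
gripper_force: 0.0
```

Request:
apply_moves(claw=[-0.4,-0.5,-0.6,-0.75,-0.9], travel=[[0,0,0],[0,0,0],[0,0,0],[0,0,0],[0,0,0]], turn=[[0,0,0],[0,0,0],[0,0,0],[0,0,0],[0,0,0]], newtons=50)

```text
t: 19.55
tcp_pos: [0.5925, 0.2169, 0.0887]
tool_rot: [1.0, -0.016, 0.001, 0.002]
force: [0.6, -8.0, -1.8]
finger_gap: 0.17
gripper_force: 50.6
```

Request:
apply_moves(claw=[-0.9,-0.9,-0.9], travel=[[0,0,0],[0,0,0],[0,0,0]], turn=[[0,0,0],[0,0,0],[0,0,0]])

```text
t: 19.8
tcp_pos: [0.5925, 0.2169, 0.0887]
tool_rot: [1.0, -0.016, 0.001, 0.002]
force: [0.1, -8.3, -0.4]
finger_gap: 0.171
gripper_force: 50.6
```

```bash
python3 -c "
from h import *
s=st();print(s['gripper_force'],s['ft_torque'])"
```

```text
t 19.8 tcp [0.5925 0.2169 0.0887] eul [[0.999, -0.033, 0.003], [-0.033, -0.999, 0.004]] F [ 0.1 -8.3 -0.4] gap 0.171 q [ 0.18  0.68  1.51 -0.01  0.95  1.78]
50.598753690719604 [-1.17847039 -0.00863008  0.00837137]
```

Request:
apply_moves(claw=[-0.9,-0.9,-0.9,-0.9,-0.9], travel=[[0,0.001,0],[0,0.001,0],[0,0.001,0],[0,0.001,0],[0,0.001,0]], turn=[[0,0,-0.005],[0,0,-0.015],[0,0,-0.03],[0,0,-0.05],[0,0,-0.07]])

```text
t: 20.22
tcp_pos: [0.5925, 0.2171, 0.0887]
tool_rot: [0.996, 0.094, 0.001, 0.001]
force: [0.1, -5.5, -0.9]
finger_gap: 0.174
gripper_force: 50.6
```

Request:
apply_moves(claw=[-0.9,-0.9,-0.9,-0.9,-0.9], travel=[[0,0,0],[0,0,0],[0,0,0],[0,0,0],[0,0,0]], turn=[[0,0,-0.02],[0,0,-0.04],[0,0,-0.06],[0,0,-0.08],[0,0,-0.1]])

```text
t: 20.63
tcp_pos: [0.5924, 0.2173, 0.0887]
tool_rot: [0.969, 0.249, 0.001, 0.001]
force: [0.0, -3.6, -0.6]
finger_gap: 0.171
gripper_force: 50.6
```

```bash
python3 -c "
from h import *
s=st();print(s['gripper_force'],s['ft_torque'])"
```

```text
t 20.63 tcp [0.5924 0.2173 0.0887] eul [[0.876, 0.482, 0.001], [0.482, -0.876, 0.003]] F [ 0.  -3.6 -0.6] gap 0.171 q [ 0.18  0.68  1.51 -0.    0.95  1.25]
50.61961770057678 [-0.70440827 -0.00318948 -0.13206084]
```

Request:
apply_moves(claw=[-0.9,-0.9,-0.9,-0.9,-0.9], travel=[[0,0,0],[0,0,0],[0,0,0],[0,0,0],[0,0,0]], turn=[[0,0,-0.02],[0,0,-0.04],[0,0,-0.06],[0,0,-0.08],[0,0,-0.1]])

```text
t: 21.05
tcp_pos: [0.5923, 0.2175, 0.0887]
tool_rot: [0.918, 0.397, 0.001, 0.001]
force: [-0.1, -4.0, -1.3]
finger_gap: 0.174
gripper_force: 50.6
```

Request:
apply_moves(claw=[-0.9,-0.9,-0.9,-0.9,-0.9], travel=[[0,0,0],[0,0,0],[0,0,0],[0,0,0],[0,0,0]], turn=[[0,0,-0.02],[0,0,-0.04],[0,0,-0.06],[0,0,-0.08],[0,0,-0.1]])

```text
t: 21.47
tcp_pos: [0.5921, 0.2177, 0.0887]
tool_rot: [0.844, 0.536, 0.0, 0.001]
force: [-0.6, -3.1, -0.6]
finger_gap: 0.172
gripper_force: 50.7
```

Request:
apply_moves(claw=[-0.9,-0.9,-0.9,-0.9,-0.9], travel=[[0,0,0],[0,0,0],[0,0,0],[0,0,0],[0,0,0]], turn=[[0,0,-0.02],[0,0,-0.04],[0,0,-0.06],[0,0,-0.08],[0,0,-0.1]])

```text
t: 21.88
tcp_pos: [0.5918, 0.2178, 0.0887]
tool_rot: [0.75, 0.661, -0.0, 0.001]
force: [-1.2, -3.7, -1.5]
finger_gap: 0.168
gripper_force: 50.7
```

Request:
apply_moves(claw=[-0.9,-0.9,-0.9,-0.9,-0.9], travel=[[0,0,0],[0,0,0],[0,0,0],[0,0,0],[0,0,0]], turn=[[0,0,-0.02],[0,0,-0.04],[0,0,-0.06],[0,0,-0.08],[0,0,-0.1]])

```text
t: 22.3
tcp_pos: [0.5916, 0.2177, 0.0887]
tool_rot: [0.637, 0.771, -0.0, 0.001]
force: [-1.7, -3.4, -0.1]
finger_gap: 0.169
gripper_force: 50.8
```

Request:
apply_moves(claw=[-0.9,-0.9,-0.9,-0.9,-0.9], travel=[[0,0,0],[0,0,0],[0,0,0],[0,0,0],[0,0,0]], turn=[[0,0,-0.02],[0,0,-0.04],[0,0,-0.06],[0,0,-0.073],[0,0,-0.08]])

```text
t: 22.72
tcp_pos: [0.5914, 0.2177, 0.0887]
tool_rot: [0.536, 0.844, -0.001, 0.001]
force: [-2.7, -5.8, 3.3]
finger_gap: 0.174
gripper_force: 51.2
```

Request:
apply_moves(claw=[-0.9,-0.5,-0.1,-0.1,-0.1], travel=[[0,0,0],[0,0,0],[0,0,0],[0,0,0],[0,0,-0.03]], turn=[[0,0,0],[0,0,0],[0,0,0],[0,0,0],[0,0,0]])

```text
t: 23.13
tcp_pos: [0.5884, 0.2188, 0.1073]
tool_rot: [0.537, 0.844, -0.002, -0.003]
force: [0.1, -0.9, -0.5]
finger_gap: 0.449
gripper_force: 0.0
```

Request:
apply_moves(claw=[-0.1,-0.1,-0.1,-0.1,-0.1], travel=[[0,0,-0.05],[0,0,-0.1],[0,0,-0.15],[0,0,-0.2],[0,0,-0.24]], turn=[[0,0,0],[0,0,0],[0,0,0],[0,0,0],[0,0,0]])

```text
t: 23.55
tcp_pos: [0.5922, 0.2198, 0.3069]
tool_rot: [0.537, 0.844, 0.002, 0.002]
force: [0.2, 0.5, -0.6]
finger_gap: 0.448
gripper_force: 0.0
```

Run:
```python
from h import *
st()
s=snap('wrist','w6'); np.savez('pics/w6.npz',**s)
T=snap('top'); np.savez('pics/t6.npz',**T)
a=cv2.resize(T['pixels'][125:265,165:305,::-1],(400,400)); b=cv2.resize(s['pixels'][:,:,::-1],(400,250)); b=np.vstack([b,np.zeros((150,400,3),np.uint8)])
cv2.imwrite('pics/s6.png',np.hstack([a,b]))
```

```text
t 23.55 tcp [0.5922 0.2198 0.3069] eul [[-0.424, 0.906, -0.001], [0.906, 0.424, 0.005]] F [ 0.2  0.5 -0.6] gap 0.448 q [ 0.18  0.44  1.29  0.    1.4  -0.26]
```

View pics/s6.png

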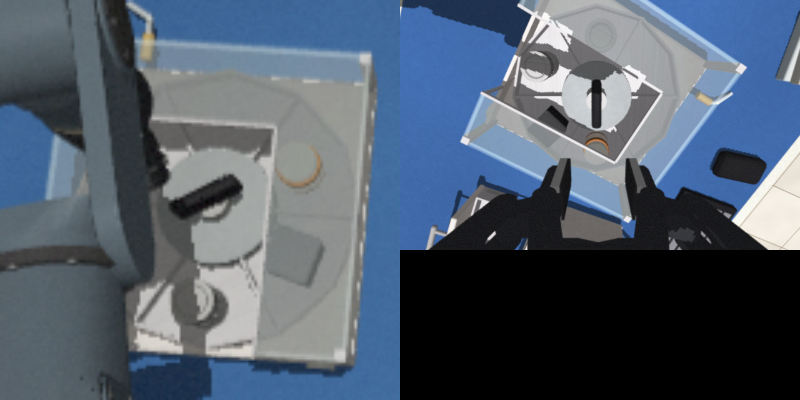

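The canister stands in the opening, at top inset pixel (200,300). The second canister is one bay on, the jar at (300,165) and the box at (295,250).

```bash
cat >> h.py <<'E'
def can(s,c,rad=.05,zr=(.105,.122)):
    P=cloud(s); m=(P[...,2]>zr[0])&(P[...,2]<zr[1])&(np.hypot(P[...,0]-c[0],P[...,1]-c[1])<rad); Q=P[m]
    if len(Q)<8: return None
    (x,y),r=cv2.minEnclosingCircle((Q[:,:2]*1000).astype(np.float32)); return len(Q),np.round([x,y,r],1),np.median(Q,0).round(4)
E
python3 - <<'E'
from h import *
for n in('w6','t6'): print(n,can(load(n),(.483,.226)))
print(can(snap('scene'),(.483,.226)))
a=load('w6');b=load('t6'); print(proj(a,[.483,.226,.114]),proj(b,[.483,.226,.114]))
E
```

```text
w6 (1988, array([480.2, 230. ,  24. ]), array([0.4802, 0.2305, 0.1115]))
t6 (209, array([479.7, 230. ,  24.1]), array([0.4796, 0.2296, 0.1133]))
(74, array([476.3, 227.9,  26.2]), array([0.4785, 0.2247, 0.112 ]))
[217.36765211 111.69258666] [232.85236024 228.86379742]
```

Request:
apply_moves(claw=[0.65,0.65,0.65,0.65,0.65], travel=[[0,0,0],[0,0,0],[0,0,0],[0,0,0],[0,0,0]], turn=[[0,0,-0.1665],[0,0,-0.1665],[0,0,-0.1665],[0,0,-0.1665],[0,0,-0.1665]])

```text
t: 24.12
tcp_pos: [0.5903, 0.2192, 0.3006]
tool_rot: [0.299, 0.954, -0.001, -0.002]
force: [0.2, -0.7, 0.1]
finger_gap: 0.822
gripper_force: 0.0
```

Request:
apply_moves(claw=[0.65,0.65,0.65,0.65,0.65], travel=[[0,0,0],[0,0,0],[0,0,0],[0,0,0],[0,0,0]], turn=[[0,0,-0.1665],[0,0,-0.1665],[0,0,-0.1665],[0,0,-0.1665],[0,0,-0.1665]])

```text
t: 24.53
tcp_pos: [0.5906, 0.2192, 0.3012]
tool_rot: [0.043, 0.999, -0.0, -0.001]
force: [1.1, -0.3, -0.7]
finger_gap: 0.828
gripper_force: 0.0
```

Request:
apply_moves(claw=[0.65,0.65,0.65,0.65,0.65], travel=[[0.05,0,0.02],[0.1,0,0.04],[0.139,0,0.06],[0.139,0,0.06],[0.139,0,0.06]], turn=[[0,0,0],[0,0,0],[0,0,0],[0,0,0],[0,0,0]])

```text
t: 24.95
tcp_pos: [0.476, 0.2286, 0.2524]
tool_rot: [0.045, 0.999, -0.001, -0.003]
force: [0.7, -0.4, 0.5]
finger_gap: 0.826
gripper_force: 0.0
```

Run:
```python
from h import *
s=st()
R=Ro.from_quat(s['tool_rot']).as_matrix(); print(R.T@(np.array([.480,.2297,.068])-s['tcp_pos'])/.8)
```

```text
t 24.95 tcp [0.476  0.2286 0.2524] eul [[-0.996, 0.089, 0.007], [0.089, 0.996, -0.002]] F [ 0.7 -0.4  0.5] gap 0.826 q [ 0.24  0.34  1.61  0.    1.19 -1.25]
[-0.00646171  0.00233489  0.2304061 ]
```

Request:
apply_moves(claw=[0.65,0.65,0.65,0.65,0.65], travel=[[0,0.001,0.03],[0,0.001,0.06],[0,0.001,0.09],[0,0.001,0.12],[0,0.001,0.14]], turn=[[0,0,0],[0,0,0],[0,0,0],[0,0,0],[0,0,0]])

```text
t: 25.37
tcp_pos: [0.4823, 0.2297, 0.1411]
tool_rot: [0.045, 0.999, 0.0, 0.0]
force: [-0.3, 0.5, 0.2]
finger_gap: 0.824
gripper_force: 0.0
```

Request:
apply_moves(claw=[0.65,0.65,0.65,0.65,0.65], travel=[[0,0,0.025],[0,0,0.05],[0,0,0.075],[0,0,0.09],[0,0,0.09]], turn=[[0,0,0],[0,0,0],[0,0,0],[0,0,0],[0,0,0]])

```text
t: 25.78
tcp_pos: [0.4814, 0.2294, 0.0683]
tool_rot: [0.045, 0.999, -0.0, -0.001]
force: [-0.8, -0.3, 0.2]
finger_gap: 0.823
gripper_force: 0.0
```

Request:
apply_moves(claw=[0.4,0.3,0.2,0.1,0], travel=[[0,0,0],[0,0,0],[0,0,0],[0,0,0],[0,0,0]], turn=[[0,0,0],[0,0,0],[0,0,0],[0,0,0],[0,0,0]], newtons=35)

```text
t: 26.2
tcp_pos: [0.482, 0.23, 0.072]
tool_rot: [0.044, 0.999, 0.0, 0.002]
force: [0.1, 0.4, 4.9]
finger_gap: 0.548
gripper_force: 35.4
```

Request:
apply_moves(claw=[-0.2,-0.2,-0.2], travel=[[0,0,0],[0,0,0],[0,0,0]], turn=[[0,0,0],[0,0,0],[0,0,0]])

```text
t: 26.45
tcp_pos: [0.482, 0.23, 0.072]
tool_rot: [0.044, 0.999, 0.0, 0.002]
force: [-0.1, -0.7, 6.0]
finger_gap: 0.546
gripper_force: 35.5
```

```bash
python3 -c "
from h import *
s=st();print(s['gripper_force'],s['ft_torque'])"
```

```text
t 26.45 tcp [0.482 0.23  0.072] eul [[-0.996, 0.088, -0.004], [0.088, 0.996, 0.001]] F [-0.1 -0.7  6. ] gap 0.546 q [ 0.24  0.61  1.78 -0.    0.75 -1.25]
35.48708617687225 [-0.06249048 -0.06661232 -0.00287699]
```

Request:
apply_moves(claw=[-0.2,-0.2,-0.2,-0.2,-0.2], travel=[[0,0,-0.01],[0,0,-0.03],[0,0,-0.06],[0,0,-0.09],[0,0,-0.12]], turn=[[0,0,0],[0,0,0],[0,0,0],[0,0,0],[0,0,0]])

```text
t: 26.87
tcp_pos: [0.4791, 0.2293, 0.1671]
tool_rot: [0.044, 0.999, -0.0, -0.001]
force: [0.1, 0.3, -2.9]
finger_gap: 0.542
gripper_force: 36.9
```

Request:
apply_moves(claw=[-0.2,-0.2,-0.2,-0.2,-0.2], travel=[[0,0,-0.03],[0,0,-0.06],[0,0,-0.09],[0,0,-0.11],[0,0,-0.12]], turn=[[0,0,0],[0,0,0],[0,0,0],[0,0,0],[0,0,0]])

```text
t: 27.28
tcp_pos: [0.4808, 0.2298, 0.2649]
tool_rot: [0.044, 0.999, 0.0, 0.001]
force: [0.1, -0.5, -2.2]
finger_gap: 0.546
gripper_force: 37.0
```

Request:
apply_moves(claw=[-0.2,-0.2,-0.2,-0.2,-0.2], travel=[[-0.002,-0.015,0],[-0.006,-0.05,0],[-0.01,-0.09,0],[-0.015,-0.13,0],[-0.018,-0.17,0]], turn=[[0,0,0],[0,0,0],[0,0,0],[0,0,0],[0,0,0]])

```text
t: 27.7
tcp_pos: [0.4813, 0.091, 0.2609]
tool_rot: [0.043, 0.999, -0.0, -0.002]
force: [0.6, -1.4, -3.1]
finger_gap: 0.543
gripper_force: 37.1
```

Request:
apply_moves(claw=[-0.2,-0.2,-0.2,-0.2,-0.2], travel=[[-0.004,-0.04,0],[-0.009,-0.08,0],[-0.013,-0.12,0],[-0.017,-0.16,0],[-0.021,-0.2,0]], turn=[[0,0,0],[0,0,0],[0,0,0],[0,0,0],[0,0,0]])

```text
t: 28.12
tcp_pos: [0.4836, -0.0696, 0.2609]
tool_rot: [0.044, 0.999, 0.001, -0.002]
force: [0.6, 0.4, -3.2]
finger_gap: 0.545
gripper_force: 37.1
```

Request:
apply_moves(claw=[-0.2,-0.2,-0.2,-0.2,-0.2], travel=[[-0.004,-0.04,0],[-0.009,-0.08,0],[-0.013,-0.12,0],[-0.017,-0.16,0],[-0.02,-0.181,0]], turn=[[0,0,0],[0,0,-0.01],[0,0,-0.02],[0,0,-0.03],[0,0,-0.039]])

```text
t: 28.53
tcp_pos: [0.4873, -0.2174, 0.2608]
tool_rot: [-0.017, 1.0, -0.0, -0.002]
force: [0.8, -0.0, -2.0]
finger_gap: 0.545
gripper_force: 37.2
```

Request:
apply_moves(claw=[-0.2,-0.2,-0.2], travel=[[0,0,0],[0,0,0],[0,0,0]], turn=[[0,0,0],[0,0,0],[0,0,0]])

```text
t: 28.78
tcp_pos: [0.4875, -0.2125, 0.2612]
tool_rot: [-0.017, 1.0, 0.001, -0.002]
force: [0.6, 0.0, -3.7]
finger_gap: 0.541
gripper_force: 37.2
```

Run:
```python
from h import *
s=st(); print(s['gripper_force'])
R=Ro.from_quat(s['tool_rot']).as_matrix(); print(R.T@(np.array([.4889,-.2134,.060])-s['tcp_pos'])/.8)
```

```text
t 28.78 tcp [ 0.4875 -0.2125  0.2612] eul [[-0.999, -0.034, 0.003], [-0.034, 0.999, 0.003]] F [ 0.6  0.  -3.7] gap 0.541 q [-0.62  0.34  1.59  0.    1.21 -2.23]
37.1668803691864
[-0.00253427 -0.00190491  0.2514318 ]
```

Request:
apply_moves(claw=[-0.2,-0.2,-0.2,-0.2,-0.2], travel=[[-0.002,-0.001,0.02],[-0.002,-0.001,0.05],[-0.002,-0.001,0.08],[-0.002,-0.001,0.11],[-0.002,-0.001,0.13]], turn=[[0,0,0],[0,0,0],[0,0,0],[0,0,0],[0,0,0]])

```text
t: 29.2
tcp_pos: [0.489, -0.2117, 0.1563]
tool_rot: [-0.018, 1.0, 0.001, -0.002]
force: [-0.0, -0.4, -3.3]
finger_gap: 0.543
gripper_force: 37.2
```

Request:
apply_moves(claw=[-0.2,-0.2,-0.2,-0.2,-0.2], travel=[[0,0,0.03],[0,0,0.06],[0,0,0.085],[0,0,0.1],[0,0,0.11]], turn=[[0,0,0],[0,0,0],[0,0,0],[0,0,0],[0,0,0]])

```text
t: 29.62
tcp_pos: [0.4894, -0.212, 0.0689]
tool_rot: [-0.018, 1.0, 0.001, -0.002]
force: [0.3, 0.4, -2.5]
finger_gap: 0.544
gripper_force: 37.2
```

Request:
apply_moves(claw=[-0.2,-0.2,-0.2,-0.2,-0.2], travel=[[0,0,0.005],[0,0,0.01],[0,0,0.013],[0,0,0.013],[0,0,0.013]], turn=[[0,0,0],[0,0,0],[0,0,0],[0,0,0],[0,0,0]])

```text
t: 30.03
tcp_pos: [0.4911, -0.2145, 0.0608]
tool_rot: [-0.018, 1.0, -0.0, 0.0]
force: [0.3, 0.2, -2.7]
finger_gap: 0.541
gripper_force: 37.2
```

```bash
python3 -c "
from h import *
s=st();print(s['gripper_force'],s['ft_torque'])"
```

```text
t 30.03 tcp [ 0.4911 -0.2145  0.0608] eul [[-0.999, -0.035, -0.001], [-0.035, 0.999, -0.001]] F [ 0.3  0.2 -2.7] gap 0.541 q [-0.62  0.63  1.78  0.    0.73 -2.23]
37.19918668270111 [ 0.02586885 -0.01859317  0.03680272]
```

Still about 2–3 mm above the floor. I'll lower, release gently and rise.

Request:
apply_moves(claw=[-0.2,-0.2,-0.2,-0.2,-0.2], travel=[[0,0,0.001],[0,0,0.002],[0,0,0.003],[0,0,0.004],[0,0,0.004]], turn=[[0,0,0],[0,0,0],[0,0,0],[0,0,0],[0,0,0]])

```text
t: 30.45
tcp_pos: [0.4909, -0.2145, 0.058]
tool_rot: [-0.017, 1.0, -0.0, 0.0]
force: [-0.9, 1.1, 4.0]
finger_gap: 0.546
gripper_force: 37.9
```

Request:
apply_moves(claw=[0.12,0.2,0.3,0.4,0.4], travel=[[0,0,0],[0,0,0],[0,0,0],[0,0,0],[0,0,0]], turn=[[0,0,0],[0,0,0],[0,0,0],[0,0,0],[0,0,0]])

```text
t: 30.87
tcp_pos: [0.4908, -0.2145, 0.057]
tool_rot: [-0.017, 1.0, -0.0, 0.0]
force: [-0.7, 0.9, 0.2]
finger_gap: 0.702
gripper_force: 0.0
```

Request:
apply_moves(claw=[0.4,0.4,0.4,0.4,0.4], travel=[[0,0,-0.02],[0,0,-0.05],[0,0,-0.09],[0,0,-0.14],[0,0,-0.19]], turn=[[0,0,0],[0,0,0],[0,0,0],[0,0,0],[0,0,0]])

```text
t: 31.28
tcp_pos: [0.4899, -0.2138, 0.2099]
tool_rot: [-0.017, 1.0, 0.001, -0.001]
force: [1.3, -0.6, -0.3]
finger_gap: 0.699
gripper_force: 0.0
```

Request:
apply_moves(claw=[0.4,0.4,0.4,0.4,0.4], travel=[[0,0,-0.14],[0,0,-0.14],[0,0,-0.14],[0,0,-0.14],[0,0,-0.14]], turn=[[0,0,0],[0,0,0],[0,0,0],[0,0,0],[0,0,0]])

```text
t: 31.7
tcp_pos: [0.4915, -0.2149, 0.3231]
tool_rot: [-0.018, 1.0, -0.002, 0.002]
force: [0.1, 0.7, -0.5]
finger_gap: 0.699
gripper_force: 0.0
```

Run:
```python
from h import *
st()
for n in('wrist','top','scene'):
    s=snap(n,'w7' if n=='wrist' else None); print(n,can(s,(.489,-.2134),.045,(.09,.11)))
```

```text
t 31.7 tcp [ 0.4915 -0.2149  0.3231] eul [[-0.999, -0.035, -0.004], [-0.035, 0.999, -0.003]] F [ 0.1  0.7 -0.5] gap 0.699 q [-0.62  0.28  1.5  -0.    1.35 -2.23]
wrist (1481, array([ 488.6, -215.3,   24.1]), array([ 0.4878, -0.2154,  0.0976]))
top (108, array([ 489.6, -222.2,   20.2]), array([ 0.4883, -0.2232,  0.0989]))
scene (131, array([ 478.2, -213.7,   33.3]), array([ 0.4863, -0.2179,  0.0979]))
```

View pics/w7.png

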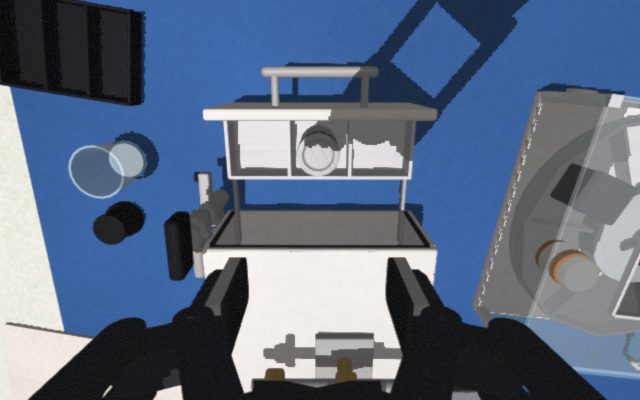

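The canister stands upright in the middle compartment at (318,152), and the knob at (178,245) is still open. Back to the carousel handle.

Request:
apply_moves(claw=[-0.1,-0.1,-0.1,-0.1,-0.1], travel=[[-0.048,0.178,0.025],[-0.048,0.178,0.025],[-0.048,0.178,0.025],[-0.048,0.178,0.025],[-0.048,0.178,0.025]], turn=[[0,0,0],[0,0,0],[0,0,0],[0,0,0],[0,0,0]])

```text
t: 32.27
tcp_pos: [0.5227, -0.0656, 0.2981]
tool_rot: [-0.02, 1.0, 0.002, -0.003]
force: [0.1, -0.5, -0.2]
finger_gap: 0.45
gripper_force: 0.0
```

Request:
apply_moves(claw=[-0.1,-0.1,-0.1,-0.1,-0.1], travel=[[-0.048,0.178,0.025],[-0.048,0.178,0.025],[-0.048,0.178,0.025],[-0.048,0.178,0.025],[-0.048,0.178,0.025]], turn=[[0,0,0],[0,0,0],[0,0,0],[0,0,0],[0,0,0]])

```text
t: 32.68
tcp_pos: [0.5567, 0.0768, 0.2783]
tool_rot: [-0.02, 1.0, 0.001, -0.002]
force: [0.1, -0.5, 0.4]
finger_gap: 0.445
gripper_force: 0.0
```

Request:
apply_moves(claw=[-0.1,-0.1,-0.1,-0.1,-0.1], travel=[[-0.048,0.179,0.025],[-0.048,0.179,0.025],[-0.048,0.179,0.025],[-0.048,0.179,0.025],[-0.048,0.179,0.025]], turn=[[0,0,0],[0,0,0],[0,0,0],[0,0,0],[0,0,0]])

```text
t: 33.1
tcp_pos: [0.5907, 0.2207, 0.2583]
tool_rot: [-0.019, 1.0, 0.0, -0.002]
force: [0.4, -0.1, 0.9]
finger_gap: 0.449
gripper_force: 0.0
```

Request:
apply_moves(claw=[-0.1,-0.1,-0.1,-0.1,-0.1], travel=[[0,0,0],[0,0,0],[0,0,0],[0,0,0],[0,0,0]], turn=[[0,0,0.186],[0,0,0.186],[0,0,0.186],[0,0,0.186],[0,0,0.186]])

```text
t: 33.52
tcp_pos: [0.5905, 0.215, 0.2598]
tool_rot: [0.275, 0.962, -0.001, -0.001]
force: [-0.3, -0.3, -1.1]
finger_gap: 0.453
gripper_force: 0.0
```

Request:
apply_moves(claw=[-0.1,-0.1,-0.1,-0.1,-0.1], travel=[[0,0,0],[0,0,0],[0,0,0],[0,0,0],[0,0,0]], turn=[[0,0,0.186],[0,0,0.186],[0,0,0.186],[0,0,0.186],[0,0,0.186]])

```text
t: 33.93
tcp_pos: [0.5906, 0.2149, 0.2598]
tool_rot: [0.54, 0.842, -0.001, -0.001]
force: [0.1, 0.3, 0.1]
finger_gap: 0.453
gripper_force: 0.0
```

Run:
```python
from h import *
S=st()
s=snap('wrist','w8'); np.savez('pics/w8.npz',**s)
m,c,r,Q=blob(s,s['pixels'].max(2)<60,(100,60,540,235),(.118,.145)); print(c,len(Q),np.median(Q,0),boxray(s,r,.13))
R=Ro.from_quat(S['tool_rot']).as_matrix(); print(R.T@(np.array([.5915,.2173,.086])-S['tcp_pos'])/.8)
```

```text
t 33.93 tcp [0.5906 0.2149 0.2598] eul [[-0.417, 0.909, -0.0], [0.909, 0.417, -0.003]] F [0.1 0.3 0.1] gap 0.453 q [ 0.17  0.48  1.36 -0.    1.31 -0.26]
[319. 174.] 1389 [0.58967152 0.2209445  0.12864105] (array([0.59020766, 0.21872357]), np.float64(115.19167136028955), np.float64(0.07362948722432745))
[0.00231819 0.00296043 0.21727031]
```

Request:
apply_moves(claw=[-0.1,-0.1,-0.1,-0.1,-0.1], travel=[[0.002,0.002,0.03],[0.002,0.002,0.06],[0.002,0.002,0.09],[0.002,0.002,0.12],[0.002,0.002,0.13]], turn=[[0,0,0],[0,0,0],[0,0,0],[0,0,0],[0,0,0]])

```text
t: 34.4
tcp_pos: [0.5888, 0.2172, 0.1526]
tool_rot: [0.537, 0.844, -0.003, -0.003]
force: [-0.4, -0.0, -0.9]
finger_gap: 0.447
gripper_force: 0.0
```

Request:
apply_moves(claw=[-0.1,-0.1,-0.1,-0.1,-0.1], travel=[[0,0,0.03],[0,0,0.06],[0,0,0.08],[0,0,0.087],[0,0,0.087]], turn=[[0,0,0],[0,0,0],[0,0,0],[0,0,0],[0,0,0]])

```text
t: 34.82
tcp_pos: [0.5907, 0.2184, 0.086]
tool_rot: [0.537, 0.844, -0.001, -0.001]
force: [0.6, 0.1, 0.1]
finger_gap: 0.449
gripper_force: 0.0
```

Request:
apply_moves(claw=[-0.4,-0.5,-0.6,-0.75,-0.9], travel=[[0,0,0],[0,0,0],[0,0,0],[0,0,0],[0,0,0]], turn=[[0,0,0],[0,0,0],[0,0,0],[0,0,0],[0,0,0]], newtons=50)

```text
t: 35.23
tcp_pos: [0.5908, 0.2188, 0.089]
tool_rot: [0.537, 0.844, -0.001, -0.0]
force: [-3.7, -3.4, 5.6]
finger_gap: 0.173
gripper_force: 52.0
```

Request:
apply_moves(claw=[-0.9,-0.9,-0.9,-0.9,-0.9], travel=[[0,0,0],[0,0,0],[0,0,0],[0,0,0],[0,0,0]], turn=[[0,0,0],[0,0,-0.005],[0,0,-0.015],[0,0,-0.03],[0,0,-0.05]])

```text
t: 35.65
tcp_pos: [0.5905, 0.2186, 0.089]
tool_rot: [0.468, 0.884, -0.001, -0.0]
force: [-5.1, -4.0, 5.4]
finger_gap: 0.172
gripper_force: 52.1
```

```bash
python3 -c "
from h import *
s=st();print(s['gripper_force'],s['ft_torque'])"
```

```text
t 35.65 tcp [0.5905 0.2186 0.089 ] eul [[-0.562, 0.827, -0.0], [0.827, 0.562, -0.002]] F [-5.1 -4.   5.4] gap 0.172 q [ 0.18  0.68  1.52 -0.    0.95 -0.42]
52.114319801330566 [-0.62266773  0.72664813 -0.13515174]
```

Gripped and turning. I need 0.288 more.

Request:
apply_moves(claw=[-0.9,-0.9,-0.9,-0.9,-0.9], travel=[[0,0,0],[0,0,0],[0,0,0],[0,0,0],[0,0,0]], turn=[[0,0,-0.02],[0,0,-0.04],[0,0,-0.06],[0,0,-0.08],[0,0,-0.1]])

```text
t: 36.07
tcp_pos: [0.5901, 0.2182, 0.089]
tool_rot: [0.324, 0.946, -0.002, -0.001]
force: [-5.6, -5.1, 6.1]
finger_gap: 0.169
gripper_force: 52.2
```

Request:
apply_moves(claw=[-0.9,-0.9,-0.9,-0.9,-0.9], travel=[[0,0,0],[0,0,0],[0,0,0],[0,0,0],[0,0,0]], turn=[[0,0,-0.02],[0,0,-0.04],[0,0,-0.06],[0,0,-0.08],[0,0,-0.1]])

```text
t: 36.48
tcp_pos: [0.5897, 0.2177, 0.089]
tool_rot: [0.172, 0.985, -0.002, -0.001]
force: [-6.5, -7.0, 7.3]
finger_gap: 0.173
gripper_force: 52.3
```

Request:
apply_moves(claw=[-0.9,-0.9,-0.9,-0.9,-0.9], travel=[[0,0,0],[0,0,0],[0,0,0],[0,0,0],[0,0,0]], turn=[[0,0,-0.02],[0,0,-0.04],[0,0,-0.06],[0,0,-0.08],[0,0,-0.088]])

```text
t: 36.9
tcp_pos: [0.5896, 0.2171, 0.089]
tool_rot: [0.034, 0.999, -0.002, -0.002]
force: [-5.0, -8.2, 7.9]
finger_gap: 0.173
gripper_force: 52.4
```

Request:
apply_moves(claw=[-0.9,-0.5,-0.1,-0.1,-0.1], travel=[[0,0,0],[0,0,0],[0,0,0],[0,0,0],[0,0,-0.03]], turn=[[0,0,0],[0,0,0],[0,0,0],[0,0,0],[0,0,0]])

```text
t: 37.32
tcp_pos: [0.5888, 0.2193, 0.1077]
tool_rot: [0.036, 0.999, -0.001, -0.004]
force: [-0.8, -0.2, -0.2]
finger_gap: 0.452
gripper_force: 0.0
```

Request:
apply_moves(claw=[-0.1,-0.1,-0.1,-0.1,-0.1], travel=[[0,0,-0.05],[0,0,-0.1],[0,0,-0.15],[0,0,-0.2],[0,0,-0.24]], turn=[[0,0,0],[0,0,0],[0,0,0],[0,0,0],[0,0,0]])

```text
t: 37.73
tcp_pos: [0.5927, 0.2203, 0.3074]
tool_rot: [0.036, 0.999, 0.001, 0.003]
force: [1.5, -0.8, 0.6]
finger_gap: 0.448
gripper_force: 0.0
```

Request:
apply_moves(claw=[0.65,0.65,0.65,0.65,0.65], travel=[[0,0,0],[0,0,0],[0,0,0],[0,0,0],[0,0,0]], turn=[[0,0,0],[0,0,0],[0,0,0],[0,0,0],[0,0,0]])

```text
t: 38.15
tcp_pos: [0.5907, 0.2195, 0.3013]
tool_rot: [0.036, 0.999, -0.0, -0.002]
force: [0.4, 0.3, -0.3]
finger_gap: 0.826
gripper_force: 0.0
```

Run:
```python
from h import *
S=st()
s=snap('wrist','w9'); np.savez('pics/w9.npz',**s)
for n in ('wrist','top','scene'): print(can(snap(n),(.483,.226),.06))
```

```text
t 38.15 tcp [0.5907 0.2195 0.3013] eul [[-0.997, 0.072, 0.004], [0.072, 0.997, -0.001]] F [ 0.4  0.3 -0.3] gap 0.826 q [ 0.18  0.45  1.3   0.    1.4  -1.32]
(2227, array([487.6, 229.9,  23.9]), array([0.4869, 0.23  , 0.1117]))
(207, array([487.8, 230. ,  24.3]), array([0.4864, 0.2294, 0.1133]))
(77, array([485.7, 226.4,  24.9]), array([0.4851, 0.2246, 0.113 ]))
```

View pics/w9.png

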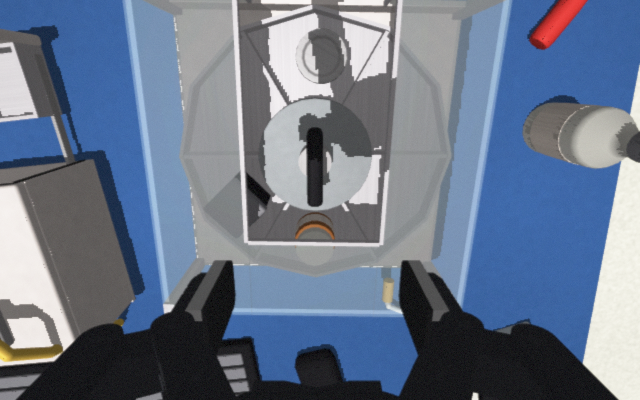

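The second canister is in the opening at (322,55). The jar is at (315,228), the box at (240,200), and every other bay is empty.

Request:
apply_moves(claw=[0.65,0.65,0.65,0.65,0.65], travel=[[0.04,0.001,0.02],[0.08,0.002,0.04],[0.11,0.003,0.05],[0.13,0.003,0.06],[0.13,0.003,0.06]], turn=[[0,0,0],[0,0,0],[0,0,0],[0,0,0],[0,0,0]])

```text
t: 38.77
tcp_pos: [0.4828, 0.2293, 0.2535]
tool_rot: [0.035, 0.999, -0.001, -0.004]
force: [-0.5, -0.5, 1.3]
finger_gap: 0.824
gripper_force: 0.0
```

Request:
apply_moves(claw=[0.65,0.65,0.65,0.65,0.65], travel=[[0,0,0.03],[0,0,0.06],[0,0,0.09],[0,0,0.12],[0,0,0.14]], turn=[[0,0,0],[0,0,0],[0,0,0],[0,0,0],[0,0,0]])

```text
t: 39.18
tcp_pos: [0.4889, 0.2292, 0.1417]
tool_rot: [0.036, 0.999, -0.0, -0.0]
force: [-0.3, -0.3, -0.3]
finger_gap: 0.827
gripper_force: 0.0
```

Request:
apply_moves(claw=[0.65,0.65,0.65,0.65,0.65], travel=[[0,0,0.025],[0,0,0.05],[0,0,0.075],[0,0,0.089],[0,0,0.089]], turn=[[0,0,0],[0,0,0],[0,0,0],[0,0,0],[0,0,0]])

```text
t: 39.6
tcp_pos: [0.4881, 0.2289, 0.0698]
tool_rot: [0.036, 0.999, -0.001, -0.002]
force: [-0.2, -0.0, 0.2]
finger_gap: 0.828
gripper_force: 0.0
```

Request:
apply_moves(claw=[0.4,0.3,0.2,0.1,0], travel=[[0,0,0],[0,0,0],[0,0,0],[0,0,0],[0,0,0]], turn=[[0,0,0],[0,0,0],[0,0,0],[0,0,0],[0,0,0]], newtons=35)

```text
t: 40.02
tcp_pos: [0.4894, 0.2298, 0.0736]
tool_rot: [0.036, 0.999, 0.0, 0.002]
force: [0.7, 1.0, 4.6]
finger_gap: 0.545
gripper_force: 35.4
```

Request:
apply_moves(claw=[-0.2,-0.2,-0.2], travel=[[0,0,0],[0,0,0],[0,0,0]], turn=[[0,0,0],[0,0,0],[0,0,0]])

```text
t: 40.27
tcp_pos: [0.4894, 0.2298, 0.0736]
tool_rot: [0.036, 0.999, 0.0, 0.002]
force: [0.9, 0.6, 6.6]
finger_gap: 0.544
gripper_force: 35.5
```

```bash
python3 -c "
from h import *
s=st();print(s['gripper_force'],s['ft_torque'])
R=Ro.from_quat(s['tool_rot']).as_matrix(); print(R.T@(np.array([.4862,-.1375,.29])-s['tcp_pos'])/.8)"
```

```text
t 40.27 tcp [0.4894 0.2298 0.0736] eul [[-0.997, 0.072, -0.003], [0.072, 0.997, 0.001]] F [0.9 0.6 6.6] gap 0.544 q [ 0.23  0.61  1.76 -0.    0.77 -1.27]
35.45519292354584 [-0.03129665 -0.05771987  0.00767762]
[-0.02974911 -0.45793656 -0.27086511]
```

Request:
apply_moves(claw=[-0.2,-0.2,-0.2,-0.2,-0.2], travel=[[0,0,-0.01],[0,0,-0.03],[0,0,-0.06],[0,0,-0.09],[0,0,-0.12]], turn=[[0,0,0],[0,0,0],[0,0,0],[0,0,0],[0,0,0]])

```text
t: 40.68
tcp_pos: [0.4867, 0.2291, 0.1688]
tool_rot: [0.036, 0.999, -0.0, -0.001]
force: [0.0, -0.2, -1.9]
finger_gap: 0.55
gripper_force: 36.9
```

Request:
apply_moves(claw=[-0.2,-0.2,-0.2,-0.2,-0.2], travel=[[0,0,-0.03],[0,0,-0.06],[0,0,-0.09],[0,0,-0.11],[0,0,-0.12]], turn=[[0,0,0],[0,0,0],[0,0,0],[0,0,0],[0,0,0]])

```text
t: 41.1
tcp_pos: [0.4883, 0.2295, 0.2666]
tool_rot: [0.036, 0.999, 0.0, 0.001]
force: [0.2, 0.0, -2.4]
finger_gap: 0.544
gripper_force: 37.0
```

Request:
apply_moves(claw=[-0.2,-0.2,-0.2,-0.2,-0.2], travel=[[-0.001,-0.015,0],[-0.003,-0.045,0],[-0.005,-0.08,0],[-0.007,-0.115,0],[-0.01,-0.15,0]], turn=[[0,0,0],[0,0,0],[0,0,0],[0,0,0],[0,0,0]])

```text
t: 41.52
tcp_pos: [0.4852, 0.1073, 0.2623]
tool_rot: [0.036, 0.999, -0.0, -0.002]
force: [0.3, 0.4, -2.3]
finger_gap: 0.549
gripper_force: 37.0
```

Request:
apply_moves(claw=[-0.2,-0.2,-0.2,-0.2,-0.2], travel=[[-0.002,-0.035,0],[-0.004,-0.07,0],[-0.006,-0.105,0],[-0.008,-0.14,0],[-0.01,-0.17,0]], turn=[[0,0,0],[0,0,0],[0,0,0],[0,0,0],[0,0,0]])

```text
t: 41.93
tcp_pos: [0.4834, -0.0292, 0.2624]
tool_rot: [0.036, 0.999, 0.0, -0.002]
force: [0.3, 0.1, -1.8]
finger_gap: 0.545
gripper_force: 37.0
```

Request:
apply_moves(claw=[-0.2,-0.2,-0.2,-0.2,-0.2], travel=[[-0.002,-0.035,0],[-0.004,-0.07,0],[-0.006,-0.105,0],[-0.008,-0.13,0],[-0.01,-0.138,0]], turn=[[0,0,0],[0,0,-0.01],[0,0,-0.02],[0,0,-0.03],[0,0,-0.034]])

```text
t: 42.35
tcp_pos: [0.484, -0.141, 0.2624]
tool_rot: [-0.016, 1.0, -0.0, -0.002]
force: [-0.4, 0.2, -4.1]
finger_gap: 0.542
gripper_force: 37.1
```

Request:
apply_moves(claw=[-0.2,-0.2,-0.2], travel=[[0,0,0],[0,0,0],[0,0,0]], turn=[[0,0,0],[0,0,0],[0,0,0]])

```text
t: 42.6
tcp_pos: [0.4847, -0.1364, 0.2634]
tool_rot: [-0.018, 1.0, 0.001, -0.001]
force: [0.9, 1.0, -3.0]
finger_gap: 0.546
gripper_force: 37.1
```

Run:
```python
from h import *
s=st(); print(s['gripper_force'])
R=Ro.from_quat(s['tool_rot']).as_matrix(); print(R.T@(np.array([.4862,-.1375,.0596])-s['tcp_pos'])/.8)
```

```text
t 42.6 tcp [ 0.4847 -0.1364  0.2634] eul [[-0.999, -0.035, 0.002], [-0.035, 0.999, 0.002]] F [ 0.9  1.  -3. ] gap 0.546 q [-0.5   0.29  1.66  0.    1.19 -2.1 ]
37.05553114414215
[-0.00232022 -0.00187433  0.25478944]
```

Request:
apply_moves(claw=[-0.2,-0.2,-0.2,-0.2,-0.2], travel=[[-0.001,-0.001,0.02],[-0.001,-0.001,0.05],[-0.001,-0.001,0.08],[-0.001,-0.001,0.11],[-0.001,-0.001,0.13]], turn=[[0,0,0],[0,0,0],[0,0,0],[0,0,0],[0,0,0]])

```text
t: 43.02
tcp_pos: [0.4852, -0.1363, 0.1583]
tool_rot: [-0.018, 1.0, 0.001, -0.001]
force: [-0.1, -0.0, -3.4]
finger_gap: 0.543
gripper_force: 37.1
```

Request:
apply_moves(claw=[-0.2,-0.2,-0.2,-0.2,-0.2], travel=[[0,0,0.03],[0,0,0.06],[0,0,0.085],[0,0,0.1],[0,0,0.11]], turn=[[0,0,0],[0,0,0],[0,0,0],[0,0,0],[0,0,0]])

```text
t: 43.43
tcp_pos: [0.4857, -0.1367, 0.0708]
tool_rot: [-0.018, 1.0, 0.001, -0.001]
force: [-1.0, -0.1, -1.8]
finger_gap: 0.541
gripper_force: 37.1
```

Request:
apply_moves(claw=[-0.2,-0.2,-0.2,-0.2,-0.2], travel=[[0,0,0.005],[0,0,0.01],[0,0,0.013],[0,0,0.015],[0,0,0.016]], turn=[[0,0,0],[0,0,0],[0,0,0],[0,0,0],[0,0,0]])

```text
t: 43.85
tcp_pos: [0.4869, -0.1387, 0.0598]
tool_rot: [-0.018, 1.0, -0.0, 0.001]
force: [0.8, -0.4, -1.8]
finger_gap: 0.544
gripper_force: 37.1
```

```bash
python3 -c "
from h import *
s=st();print(s['gripper_force'],s['ft_torque'])"
```

```text
t 43.85 tcp [ 0.4869 -0.1387  0.0598] eul [[-0.999, -0.035, -0.001], [-0.035, 0.999, -0.001]] F [ 0.8 -0.4 -1.8] gap 0.544 q [-0.5   0.61  1.85  0.    0.68 -2.1 ]
37.071043252944946 [ 0.04560182 -0.00776864 -0.04979767]
```

Request:
apply_moves(claw=[-0.2,-0.2,-0.2,-0.2,-0.2], travel=[[0,0,0.001],[0,0,0.002],[0,0,0.003],[0,0,0.003],[0,0,0.003]], turn=[[0,0,0],[0,0,0],[0,0,0],[0,0,0],[0,0,0]])

```text
t: 44.27
tcp_pos: [0.4874, -0.1386, 0.0595]
tool_rot: [-0.017, 1.0, -0.001, 0.001]
force: [-2.1, 2.9, 13.1]
finger_gap: 0.537
gripper_force: 38.6
```

Request:
apply_moves(claw=[0.12,0.2,0.3,0.4,0.4], travel=[[0,0,0],[0,0,0],[0,0,0],[0,0,0],[0,0,0]], turn=[[0,0,0],[0,0,0],[0,0,0],[0,0,0],[0,0,0]])

```text
t: 44.68
tcp_pos: [0.4867, -0.1388, 0.0571]
tool_rot: [-0.017, 1.0, -0.0, 0.0]
force: [-0.8, 0.3, 0.6]
finger_gap: 0.705
gripper_force: 0.0
```

Request:
apply_moves(claw=[0.4,0.4,0.4,0.4,0.4], travel=[[0,0,-0.02],[0,0,-0.05],[0,0,-0.09],[0,0,-0.14],[0,0,-0.19]], turn=[[0,0,0],[0,0,0],[0,0,0],[0,0,0],[0,0,0]])

```text
t: 45.1
tcp_pos: [0.4856, -0.1382, 0.2098]
tool_rot: [-0.017, 1.0, 0.001, -0.001]
force: [0.9, -1.0, -0.7]
finger_gap: 0.701
gripper_force: 0.0
```

Request:
apply_moves(claw=[0.4,0.4,0.4,0.4,0.4], travel=[[0,0,-0.14],[0,0,-0.14],[0,0,-0.14],[0,0,-0.14],[0,0,-0.14]], turn=[[0,0,0],[0,0,0],[0,0,0],[0,0,0],[0,0,0]])

```text
t: 45.52
tcp_pos: [0.4873, -0.139, 0.3227]
tool_rot: [-0.017, 1.0, -0.001, 0.002]
force: [-0.4, -0.5, -0.1]
finger_gap: 0.701
gripper_force: 0.0
```

Run:
```python
from h import *
S=st()
s=snap('wrist','w10');np.savez('pics/w10.npz',**s); print(can(s,(.489,-.2134),.038,(.09,.11)),can(s,(.4862,-.1375),.038,(.09,.11)))
P=cloud(s); m=(P[...,2]>.092)&(P[...,2]<.112)&(P[...,0]<.42)&(P[...,0]>.36)&(P[...,1]<-.1)&(P[...,1]>-.3); print(np.percentile(P[m],[3,50,97],axis=0).round(4))
R=Ro.from_quat(S['tool_rot']).as_matrix(); print(R.T@(np.array([.4018,-.2155,.25])-S['tcp_pos'])/.8)
```

```text
t 45.52 tcp [ 0.4873 -0.139   0.3227] eul [[-0.999, -0.035, -0.004], [-0.035, 0.999, -0.002]] F [-0.4 -0.5 -0.1] gap 0.701 q [-0.5   0.24  1.57 -0.    1.33 -2.1 ]
(1504, array([ 489.1, -215. ,   24.2]), array([ 0.488 , -0.2148,  0.0975])) (1487, array([ 484.7, -138.9,   24.1]), array([ 0.4839, -0.1389,  0.0975]))
[[ 0.3964 -0.2707  0.0996]
 [ 0.4031 -0.2152  0.1034]
 [ 0.417  -0.162   0.1056]]
[ 0.11051327 -0.09160709  0.09072696]
```

Request:
apply_moves(claw=[-0.3,-0.3,-0.3,-0.3,-0.3], travel=[[0.11,-0.092,0.09],[0.11,-0.092,0.09],[0.11,-0.092,0.09],[0.11,-0.092,0.09],[0.11,-0.092,0.09]], turn=[[0,0,0],[0,0,0],[0,0,0],[0,0,0],[0,0,0]])

```text
t: 45.98
tcp_pos: [0.3975, -0.2144, 0.2454]
tool_rot: [-0.015, 1.0, 0.003, -0.004]
force: [1.1, -0.2, 0.1]
finger_gap: 0.351
gripper_force: 0.0
```

Request:
apply_moves(claw=[-0.3,-0.3,-0.3,-0.3,-0.3], travel=[[0,0,0],[0,0,0],[0,0,0],[0,0,0],[0,0,0]], turn=[[0,0,0.167],[0,0,0.167],[0,0,0.167],[0,0,0.167],[0,0,0.167]])

```text
t: 46.4
tcp_pos: [0.4021, -0.2144, 0.2489]
tool_rot: [0.243, 0.97, 0.0, 0.0]
force: [-0.0, -0.6, 1.3]
finger_gap: 0.352
gripper_force: 0.0
```

Request:
apply_moves(claw=[-0.3,-0.3,-0.3,-0.3,-0.3], travel=[[0,0,0],[0,0,0],[0,0,0],[0,0,0],[0,0,0]], turn=[[0,0,0.167],[0,0,0.167],[0,0,0.167],[0,0,0.167],[0,0,0.167]])

```text
t: 46.82
tcp_pos: [0.4019, -0.2146, 0.249]
tool_rot: [0.486, 0.874, 0.0, 0.0]
force: [0.6, 0.0, 0.4]
finger_gap: 0.351
gripper_force: 0.0
```

Request:
apply_moves(claw=[-0.3,-0.3,-0.3,-0.3,-0.3], travel=[[0,0,0],[0,0,0],[0,0,0],[0,0,0],[0,0,0]], turn=[[0,0,0.167],[0,0,0.167],[0,0,0.167],[0,0,0.167],[0,0,0.167]])

```text
t: 47.23
tcp_pos: [0.4016, -0.2148, 0.249]
tool_rot: [0.695, 0.719, 0.0, -0.0]
force: [-0.0, -0.0, 0.6]
finger_gap: 0.349
gripper_force: 0.0
```

Run:
```python
from h import *
S=st()
R=Ro.from_quat(S['tool_rot']).as_matrix(); print(R.T@(np.array([.4018,-.2155,.066])-S['tcp_pos'])/.8)
```

```text
t 47.23 tcp [ 0.4016 -0.2148  0.249 ] eul [[-0.033, 0.999, 0.0], [0.999, 0.033, 0.0]] F [-0.  -0.   0.6] gap 0.349 q [-0.74  0.24  1.78  0.    1.12 -0.77]
[-9.97534167e-04  1.55738911e-04  2.28725336e-01]
```

Request:
apply_moves(claw=[-0.3,-0.3,-0.3,-0.3,-0.3], travel=[[0,0,0.025],[0,0,0.055],[0,0,0.085],[0,0,0.11],[0,0,0.13]], turn=[[0,0,0],[0,0,0],[0,0,0],[0,0,0],[0,0,0]])

```text
t: 47.65
tcp_pos: [0.401, -0.2145, 0.1436]
tool_rot: [0.694, 0.72, 0.0, -0.001]
force: [-0.7, 0.1, -1.1]
finger_gap: 0.352
gripper_force: 0.0
```

Request:
apply_moves(claw=[-0.3,-0.3,-0.3,-0.3,-0.3], travel=[[0,0,0.025],[0,0,0.05],[0,0,0.08],[0,0,0.097],[0,0,0.099]], turn=[[0,0,0],[0,0,0],[0,0,0],[0,0,0],[0,0,0]])

```text
t: 48.07
tcp_pos: [0.4002, -0.2139, 0.0636]
tool_rot: [0.694, 0.72, -0.0, -0.003]
force: [0.4, -0.2, 0.4]
finger_gap: 0.354
gripper_force: 0.0
```

Request:
apply_moves(claw=[-0.5,-0.6,-0.7,-0.8,-0.9], travel=[[0,0,0],[0,0,0],[0,0,0],[0,0,0],[0,0,0]], turn=[[0,0,0],[0,0,0],[0,0,0],[0,0,0],[0,0,0]], newtons=40)

```text
t: 48.48
tcp_pos: [0.4021, -0.2157, 0.0669]
tool_rot: [0.696, 0.718, 0.0, 0.002]
force: [1.0, 1.8, 3.9]
finger_gap: 0.109
gripper_force: 39.1
```

Request:
apply_moves(claw=[-0.9,-0.9,-0.9], travel=[[0,0,0],[0,0,0],[0,0,0]], turn=[[0,0,0],[0,0,0],[0,0,0]])

```text
t: 48.73
tcp_pos: [0.4021, -0.2157, 0.0669]
tool_rot: [0.696, 0.718, 0.0, 0.001]
force: [1.9, 1.8, 6.2]
finger_gap: 0.109
gripper_force: 39.5
```

Request:
apply_moves(claw=[-0.9,-0.9,-0.9,-0.9,-0.9], travel=[[0,0.004,0],[0,0.012,0],[0,0.024,0],[0,0.036,0],[0,0.048,0]], turn=[[0,0,0],[0,0,0],[0,0,0],[0,0,0],[0,0,0]])

```text
t: 49.15
tcp_pos: [0.439, -0.2144, 0.0669]
tool_rot: [0.695, 0.719, -0.001, -0.0]
force: [-3.4, -0.7, 7.5]
finger_gap: 0.112
gripper_force: 39.7
```

Request:
apply_moves(claw=[-0.9,-0.9,-0.9,-0.9,-0.9], travel=[[0,0.012,0],[0,0.024,0],[0,0.036,0],[0,0.048,0],[0,0.06,0]], turn=[[0,0,0],[0,0,0],[0,0,0],[0,0,0],[0,0,0]])

```text
t: 49.57
tcp_pos: [0.487, -0.2127, 0.0669]
tool_rot: [0.695, 0.719, -0.001, -0.0]
force: [-4.2, -1.4, 7.4]
finger_gap: 0.107
gripper_force: 39.7
```

Request:
apply_moves(claw=[-0.9,-0.9,-0.9,-0.9,-0.9], travel=[[0,0.012,0],[0,0.024,0],[0,0.036,0],[0,0.046,0],[0,0.054,0]], turn=[[0,0,0],[0,0,0],[0,0,0],[0,0,0],[0,0,0]])

```text
t: 49.98
tcp_pos: [0.5304, -0.2112, 0.0669]
tool_rot: [0.695, 0.719, -0.001, -0.0]
force: [-3.1, -0.8, 6.9]
finger_gap: 0.101
gripper_force: 39.7
```

```bash
python3 -c "
from h import *
s=st();print(s['gripper_force'],s['ft_torque'])"
```

```text
t 49.98 tcp [ 0.5304 -0.2112  0.0669] eul [[-0.033, 0.999, -0.001], [0.999, 0.033, -0.001]] F [-3.1 -0.8  6.9] gap 0.101 q [-0.57  0.65  1.68 -0.    0.81 -0.61]
39.66148138046265 [-0.02368871  0.49281492  0.01706959]
```

Request:
apply_moves(claw=[-0.9,-0.9,-0.9,-0.9,-0.9], travel=[[0,0.004,0],[0,0.008,0],[0,0.012,0],[0,0.015,0],[0,0.016,0]], turn=[[0,0,0],[0,0,0],[0,0,0],[0,0,0],[0,0,0]])

```text
t: 50.4
tcp_pos: [0.542, -0.2108, 0.0669]
tool_rot: [0.695, 0.719, -0.001, -0.001]
force: [-6.1, -0.9, 8.1]
finger_gap: 0.106
gripper_force: 39.9
```

Request:
apply_moves(claw=[-0.9,-0.9,-0.9], travel=[[0,0.001,0],[0,0.001,0],[0,0.001,0]], turn=[[0,0,0],[0,0,0],[0,0,0]])

```text
t: 50.65
tcp_pos: [0.542, -0.2108, 0.0669]
tool_rot: [0.695, 0.719, -0.002, -0.001]
force: [-4.6, -1.0, 8.8]
finger_gap: 0.104
gripper_force: 39.9
```

Request:
apply_moves(claw=[-0.9,-0.9,-0.9,-0.9,-0.9], travel=[[0,0.002,0],[0,0.004,0],[0,0.004,0],[0,0.004,0],[0,0.004,0]], turn=[[0,0,0],[0,0,0],[0,0,0],[0,0,0],[0,0,0]])

```text
t: 51.07
tcp_pos: [0.5419, -0.2107, 0.0669]
tool_rot: [0.695, 0.719, -0.004, -0.004]
force: [-12.5, -3.7, 12.7]
finger_gap: 0.108
gripper_force: 40.3
```

Request:
apply_moves(claw=[-0.6,-0.3,-0.3,-0.3,-0.3], travel=[[0,-0.004,0],[0,-0.004,0],[0,-0.004,0],[0,-0.004,-0.02],[0,-0.004,-0.06]], turn=[[0,0,0],[0,0,0],[0,0,0],[0,0,0],[0,0,0]])

```text
t: 51.48
tcp_pos: [0.5419, -0.2089, 0.1106]
tool_rot: [0.696, 0.718, -0.001, -0.004]
force: [0.6, -0.1, 0.3]
finger_gap: 0.351
gripper_force: 0.0
```

Request:
apply_moves(claw=[-0.1,-0.1,-0.1,-0.1,-0.1], travel=[[0,0,-0.05],[0,0,-0.1],[0,0,-0.15],[0,0,-0.19],[0,0,-0.22]], turn=[[0,0,0],[0,0,0],[0,0,0],[0,0,0],[0,0,0]])

```text
t: 51.9
tcp_pos: [0.5457, -0.211, 0.2936]
tool_rot: [0.696, 0.718, 0.001, 0.003]
force: [-0.0, -0.1, 0.4]
finger_gap: 0.448
gripper_force: 0.0
```

Request:
apply_moves(claw=[-0.1,-0.1,-0.1,-0.1,-0.1], travel=[[-0.176,0.032,0],[-0.176,0.032,0],[-0.176,0.032,0],[-0.176,0.032,0],[-0.176,0.032,0]], turn=[[0,0,0],[0,0,0],[0,0,0],[0,0,0],[0,0,0]])

```text
t: 52.32
tcp_pos: [0.575, -0.3555, 0.2888]
tool_rot: [0.697, 0.717, -0.0, 0.001]
force: [-0.7, -0.1, -0.2]
finger_gap: 0.448
gripper_force: 0.0
```

Request:
apply_moves(claw=[-0.1,-0.1,-0.1,-0.1,-0.1], travel=[[0,0,0],[0,0,0],[0,0,0],[0,0,0],[0,0,0]], turn=[[0,0,-0.163],[0,0,-0.163],[0,0,-0.163],[0,0,-0.163],[0,0,-0.163]])

```text
t: 52.73
tcp_pos: [0.5745, -0.3492, 0.2895]
tool_rot: [0.49, 0.872, 0.0, -0.0]
force: [-0.1, -0.7, 0.3]
finger_gap: 0.45
gripper_force: 0.0
```

Request:
apply_moves(claw=[-0.1,-0.1,-0.1,-0.1,-0.1], travel=[[0,0,0],[0,0,0],[0,0,0],[0,0,0],[0,0,0]], turn=[[0,0,-0.163],[0,0,-0.163],[0,0,-0.163],[0,0,-0.163],[0,0,-0.163]])

```text
t: 53.15
tcp_pos: [0.5745, -0.3495, 0.2897]
tool_rot: [0.254, 0.967, 0.0, -0.0]
force: [-0.0, -0.8, 0.5]
finger_gap: 0.456
gripper_force: 0.0
```

Request:
apply_moves(claw=[-0.1,-0.1,-0.1,-0.1,-0.1], travel=[[0,0,0],[0,0,0],[0,0,0],[0,0,0],[0,0,0]], turn=[[0,0,-0.163],[0,0,-0.163],[0,0,-0.163],[0,0,-0.163],[0,0,-0.163]])

```text
t: 53.57
tcp_pos: [0.5744, -0.3498, 0.2897]
tool_rot: [0.002, 1.0, 0.0, -0.0]
force: [0.2, -0.8, 0.3]
finger_gap: 0.447
gripper_force: 0.0
```

Run:
```python
from h import *
S=st()
s=snap('wrist','w11'); P=cloud(s)
m,c,r,Q=blob(s,s['pixels'].max(2)<60,(100,20,540,230),(.168,.19)); print(c,len(Q),np.median(Q,0),boxray(s,r,.181))
for z,b in ((.1055,(.50,.56,.09,.112)),(.124,(.56,.60,.115,.1275))):
    q=P[(P[...,0]>b[0])&(P[...,0]<b[1])&(P[...,1]>-.26)&(P[...,1]<-.16)&(P[...,2]>b[2])&(P[...,2]<b[3])]; print(len(q),np.percentile(q,[3,50,97],axis=0).round(4) if len(q) else '')
```

```text
t 53.57 tcp [ 0.5744 -0.3498  0.2897] eul [[-1.0, 0.004, 0.0], [0.004, 1.0, 0.0]] F [ 0.2 -0.8  0.3] gap 0.447 q [-0.71  0.52  1.2   0.    1.42 -2.28]
[314.5 181. ] 1377 [ 0.56884057 -0.35173151  0.17966005] (array([ 0.57033143, -0.35221129]), np.float64(0.13967087201462414), np.float64(0.06265458366616376))
1342 [[ 0.5358 -0.2582  0.0999]
 [ 0.542  -0.2065  0.1035]
 [ 0.557  -0.1626  0.1056]]
1672 [[ 0.5759 -0.2568  0.1167]
 [ 0.5826 -0.2098  0.123 ]
 [ 0.5902 -0.1633  0.1269]]
```

Request:
apply_moves(claw=[-0.1,-0.1,-0.1,-0.1,-0.1], travel=[[0.004,-0.001,0.04],[0.004,-0.001,0.09],[0.004,-0.001,0.13],[0.004,-0.001,0.16],[0.004,-0.001,0.174]], turn=[[0,0,0],[0,0,0],[0,0,0],[0,0,0],[0,0,0]])

```text
t: 54.03
tcp_pos: [0.5691, -0.3493, 0.1464]
tool_rot: [0.004, 1.0, 0.002, -0.003]
force: [0.3, -0.1, 0.0]
finger_gap: 0.452
gripper_force: 0.0
```

Request:
apply_moves(claw=[-0.2,-0.4,-0.6,-0.8,-0.9], travel=[[0,0,0],[0,0,0],[0,0,0],[0,0,0],[0,0,0]], turn=[[0,0,0],[0,0,0],[0,0,0],[0,0,0],[0,0,0]], newtons=60)

```text
t: 54.45
tcp_pos: [0.5724, -0.3512, 0.1529]
tool_rot: [0.002, 1.0, -0.001, 0.002]
force: [0.6, 2.9, 3.2]
finger_gap: 0.149
gripper_force: 58.7
```

Request:
apply_moves(claw=[-0.9,-0.9,-0.9,-0.9,-0.9], travel=[[0,0,0],[0,0,0],[0,0,0],[0,0,0],[0,0,0]], turn=[[0,0,0],[0,0,0.03],[0,0,0.06],[0,0,0.09],[0,0,0.12]])

```text
t: 54.87
tcp_pos: [0.5724, -0.351, 0.1528]
tool_rot: [0.191, 0.982, -0.0, 0.002]
force: [0.7, 4.3, 5.9]
finger_gap: 0.15
gripper_force: 59.2
```

```bash
python3 -c "
from h import *
s=st();print(s['gripper_force'],s['ft_torque'])"
```

```text
t 54.87 tcp [ 0.5724 -0.351   0.1528] eul [[-0.927, 0.375, -0.003], [0.375, 0.927, 0.0]] F [0.7 4.3 5.9] gap 0.15 q [-0.72  0.65  1.36  0.    1.13 -1.9 ]
59.23310458660126 [ 0.77942903 -0.14705661  0.17958037]
```

Request:
apply_moves(claw=[-0.9,-0.9,-0.9,-0.9,-0.9], travel=[[0,0,0],[0,0,0],[0,0,0],[0,0,0],[0,0,0]], turn=[[0,0,0.03],[0,0,0.06],[0,0,0.09],[0,0,0.12],[0,0,0.15]])

```text
t: 55.28
tcp_pos: [0.5724, -0.3507, 0.1528]
tool_rot: [0.414, 0.91, 0.0, 0.001]
force: [0.4, 4.3, 5.0]
finger_gap: 0.156
gripper_force: 59.5
```

Request:
apply_moves(claw=[-0.9,-0.9,-0.9,-0.9,-0.9], travel=[[0,0,0],[0,0,0],[0,0,0],[0,0,0],[0,0,0]], turn=[[0,0,0.03],[0,0,0.06],[0,0,0.09],[0,0,0.12],[0,0,0.15]])

```text
t: 55.7
tcp_pos: [0.5726, -0.3507, 0.1528]
tool_rot: [0.616, 0.788, 0.001, 0.002]
force: [0.7, 5.3, 6.6]
finger_gap: 0.151
gripper_force: 59.1
```

Request:
apply_moves(claw=[-0.9,-0.9,-0.9,-0.9,-0.9], travel=[[0,0,0],[0,0,0],[0,0,0],[0,0,0],[0,0,0]], turn=[[0,0,0.03],[0,0,0.06],[0,0,0.085],[0,0,0.085],[0,0,0.085]])

```text
t: 56.12
tcp_pos: [0.5728, -0.3509, 0.1528]
tool_rot: [0.714, 0.701, 0.001, 0.002]
force: [1.2, 4.7, 6.4]
finger_gap: 0.154
gripper_force: 59.2
```

```bash
python3 -c "
from h import *
s=st();print(s['gripper_force'],s['ft_torque'])"
```

```text
t 56.12 tcp [ 0.5728 -0.3509  0.1528] eul [[0.018, 1.0, -0.001], [1.0, -0.018, 0.004]] F [1.2 4.7 6.4] gap 0.154 q [-0.72  0.65  1.36  0.    1.13 -0.7 ]
59.17728245258331 [ 0.71473862 -0.20787899  0.25318389]
```

Now at 89°, which is latched. I'll release, rise clear and look.

Request:
apply_moves(claw=[-0.6,-0.1,-0.1,-0.1,-0.1], travel=[[0,0,0],[0,0,0],[0,0,0],[0,0,-0.02],[0,0,-0.06]], turn=[[0,0,0],[0,0,0],[0,0,0],[0,0,0],[0,0,0]])

```text
t: 56.53
tcp_pos: [0.568, -0.3498, 0.1941]
tool_rot: [0.714, 0.7, -0.001, -0.005]
force: [0.5, -0.2, -1.3]
finger_gap: 0.449
gripper_force: 0.0
```

Request:
apply_moves(claw=[-0.1,-0.1,-0.1,-0.1,-0.1], travel=[[0,0,-0.2],[0,0,-0.2],[0,0,-0.2],[0,0,-0.2],[0,0,-0.2]], turn=[[0,0,0],[0,0,0],[0,0,0],[0,0,0],[0,0,0]])

```text
t: 56.95
tcp_pos: [0.5738, -0.3547, 0.3687]
tool_rot: [0.714, 0.7, 0.0, 0.009]
force: [0.6, -0.7, 2.1]
finger_gap: 0.447
gripper_force: 0.0
```

Request:
apply_moves(claw=[-0.1,-0.1,-0.1,-0.1,-0.1], travel=[[0,-0.15,0],[0,-0.15,0],[0,-0.15,0],[0,-0.15,0],[0,-0.15,0]], turn=[[0,0,0],[0,0,0],[0,0,0],[0,0,0],[0,0,0]])

```text
t: 57.37
tcp_pos: [0.4492, -0.3494, 0.3586]
tool_rot: [0.715, 0.699, -0.0, -0.0]
force: [-0.5, -1.0, 0.8]
finger_gap: 0.449
gripper_force: 0.0
```

Run:
```python
from h import *
st()
T=snap('top','t12')
try:
    m,c,r,Q=blob(T,T['pixels'].max(2)<60,(395,160,450,225),(.165,.2)); print(len(Q),boxray(T,r,.181))
except Exception as e: print(e)
W=snap('wrist','w12')
cv2.imwrite('pics/s12.png',np.hstack([cv2.resize(T['pixels'][:,:,::-1],(400,250)),cv2.resize(W['pixels'][:,:,::-1],(400,250))]))
```

```text
t 57.37 tcp [ 0.4492 -0.3494  0.3586] eul [[0.021, 1.0, -0.0], [1.0, -0.021, -0.001]] F [-0.5 -1.   0.8] gap 0.449 q [-0.86  0.31  1.36 -0.    1.47 -0.84]
129 (array([ 0.57053638, -0.34696735]), np.float64(88.93788182184163), np.float64(0.0631774921347535))
```

View pics/s12.png

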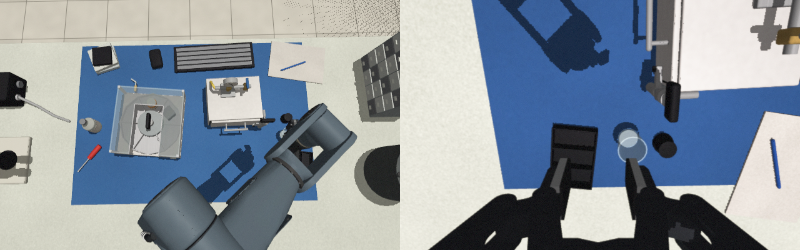

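The drawer is home and the latch knob is back across the front at 89°, past its click. The bystanders are where they were and the arm is clear.

```bash
python3 -c "
from station import manip
print(manip.sign_off())"
```

```text
the job is handed in; nothing more can be done
None
```

The job is handed in: both canisters (only two were in the carousel) stand upright in the middle and left-hand drawer compartments, the drawer is fully home and the latch is turned past its click; `sign_off` returned no verdict.

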